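Clamp the UV lamp's filter frame and switch it on

TASK

Clear every mineral specimen off the UV lamp box into the blue tray, then run both captive square nuts clockwise by hand until finger-tight (stripe on blue), and only then tighten both with the spanner to their stops (stripe on red). Lay the spanner flat back on its rest as it lay, then push the square grey button on the box's front fully in and let go. Leave the glass cup and the tweezers case where they stand.

Things in the scene. Friction and masses are not known exactly. Their poses are not given: they have to be found in the camera images.
- lampbox: fixed grey UV lamp box 240 (x) x 300 (y) x 70 mm tall on the bench, origin at the centre of its underside, x away from the robot when not turned; violet filter in an aluminium frame on the far half of its top between the two nuts. Nut axes at x = +50 mm, y = +75 mm (nut_a) and -75 mm (nut_b) of its frame.
- nut_a: brass captive square nut on the left (+y) of the lamp box: 40 mm across flats, 30 mm tall, origin at its centre; x and y normal to its flats, z up. Round brass flange, radius 27 mm, under it: flange top 15 mm below the origin, box top 31 mm below it. A white stripe points along its +x: to the dial's blue mark when finger-tight, red when fully tight. Turns clockwise from above in place.
- nut_b: brass captive square nut on the right (-y) of the lamp box: 40 mm across flats, 30 mm tall, origin at its centre; x and y normal to its flats, z up. Round brass flange, radius 27 mm, under it: flange top 15 mm below the origin, box top 31 mm below it. A white stripe points along its +x: to the dial's blue mark when finger-tight, red when fully tight. Turns clockwise from above in place.
- run_a (a joint): free run of the left nut in rad: grows clockwise from above; starts between 0.4 and 0.9 and comes to its stop at 1.6 = finger-tight (stripe on blue mark). Light friction, 0.12 N m: turned by hand (fingers gripping across two flats, 10 to 20 N is enough).
- run_b (a joint): free run of the right nut in rad: grows clockwise from above; starts between 0.4 and 0.9 and comes to its stop at 1.6 = finger-tight (stripe on blue mark). Light friction, 0.12 N m: turned by hand (fingers gripping across two flats, 10 to 20 N is enough).
- pinch_a (a joint): tightening of the left nut beyond finger-tight in rad: 0 at the start, 0.5 at its stop = fully tight (stripe on red mark); same sense (clockwise), adds to the free run. Stiff, 1.5 N m: needs the spanner (about 14 N at its grip point). Stays where it is left.
- pinch_b (a joint): tightening of the right nut beyond finger-tight in rad: 0 at the start, 0.5 at its stop = fully tight (stripe on red mark); same sense (clockwise), adds to the free run. Stiff, 1.5 N m: needs the spanner (about 14 N at its grip point). Stays where it is left.
- uv_button (a joint): square grey push button, 26 mm square, in the middle of the lamp box's front face (towards the robot), centre 38 mm above the bench; value in m, 0 out, 0.006 fully in; springs back; about 5 N to push fully in, along the lamp box's +x.
- button_face (a point): centre of the button's pushing face, about 16 mm in front of the box's front face; x points into the box.
- willemite: green glowing willemite lump of rock about 60 x 38 x 40 mm (x, y, z when it lies flat); origin at its centre, 20 mm above what it lies on; x along its length. Loose, about 0.2 to 0.4 kg; grip it across its 38 mm width. May be absent. At the start it lies flat on the front half of the lamp box's top.
- calcite: cream calcite rhomb, a lump of layered crystal about 60 x 38 x 40 mm (x, y, z when it lies flat); origin at its centre, 20 mm above what it lies on; x along its length. Loose, about 0.2 to 0.4 kg; grip it across its 38 mm width. May be absent. At the start it lies flat on the front half of the lamp box's top.
- fluorite: purple fluorite, a lump of cubic crystals about 60 x 38 x 40 mm (x, y, z when it lies flat); origin at its centre, 20 mm above what it lies on; x along its length. Loose, about 0.2 to 0.4 kg; grip it across its 38 mm width. May be absent. At the start it lies flat on the front half of the lamp box's top.
- tray: fixed blue open tray, outside 220 (x) x 150 (y) x 25 mm tall, walls and floor 5 mm thick, grey lining; origin at the centre of its underside. It stands on one side of the lamp box, the spanner rest on the other; which side varies.
- rest: fixed spanner rest: wooden base 240 (x) x 90 (y) x 6 mm, origin at the centre of its underside, with two black rubber blocks 80 mm wide (y), tops 30 mm above the bench: head block x = 45 to 105 mm, tail block x = -110 to -80 mm, free finger space between. The spanner lies flat on both, head at +x, its origin near x = 75, y = 0, z = 37 mm of the rest.
- spanner: loose steel open-ended spanner, 210 mm long, 14 mm thick, 0.3 kg; origin at the centre of its jaw opening, mid thickness. Jaws open to +x, 44 mm apart (2 mm clear each side of a nut), x = -25 to 25 mm, 68 mm wide outside; handle to -x, 22 mm wide, red end at -185 mm; z square to its flat. Jaws lower over a nut from above, origin on the nut axis; resting on the flange: 8 mm below the nut's origin.
- spanner_grip (a point): grip point in the spanner's handle, at x = -105 mm of the spanner, mid thickness; axes as the spanner's.
- cup: clear glass cup, 72 mm across, 85 mm tall, origin at the centre of its underside; a bystander beside the work, leave alone.
- tweezers_case: black steel tweezers case 130 x 45 x 20 mm, origin at the centre of its underside; a bystander, leave alone.
Mind the look-alikes: they are no part of the job. What is shaped like the calcite but orange is not meant.

How it is judged:
By the outcome, as a careful person would: the job done as asked, in the order asked, and still so for the second after the job is handed in, with the robot touching nothing.
Of willemite, calcite, fluorite only 1 to 3 are there at a start; the rules pass over those that are not, and their reading is None.
At some moment in a run one of willemite, calcite, fluorite may be knocked a few centimetres aside while the robot is not near it.
Once in a run the grip may slacken for a moment while it holds something.
It also fails if it takes over 210 s, if anything falls off the work surface, if the arm or the gripper's body presses on something with over 40 N, if the wrist force passes 120 N, or if a joint passes its speed limit or range.

ROBOT

A 7-joint arm with a two-finger parallel gripper is mounted at the origin on the work surface. World frame = base frame: x ahead of the robot, y to its left, z up, the work surface at z = 0. Lengths are in m, angles in degrees, forces in N, time in s.
With the tool pointing down it reaches from about 0.4 to 0.85 m from the base axis. Payload 10.4 kg.
Tool frame: the origin (TCP) lies at the very end of the fingers, on their centre line; the grasp point (between the pads) lies 19 mm behind it; z points along the fingers, y is the line along which they close (so a half turn about z gives the same grasp; the last joint's range is limited). The gripper opens to 87 mm and grips with 3 to 60 N. Pads are 19 mm wide; open, the fingers measure 117 mm over their backs; the gripper's body (75 mm by 190 mm) begins 51 mm behind the grasp point.
Start: joints at [69.294, 19.034, -3.707, 83.658, 1.238, 77.344, -5.071], TCP at [0.208, -0.589, 0.183] pointing down, gripper open.
Joint ranges: [-148.97, 148.97], [-28.65, 121.19], [-84.17, 76.75], [9.2, 138.47], [-72.65, 252.65], [3.7, 117.97], [-149.18, 149.18]. Speed limits (degrees/s): [127.2, 127.2, 159.86, 159.86, 180, 180, 180].

INTERFACE

Orientations are given as [roll, pitch, yaw] about the fixed x, y, z axes, in that order (R = Rz(yaw) Ry(pitch) Rx(roll)).
In Python, from workcell import manip gives the robot as it stands. The module is installed in compiled form; this text tells all that it offers.
- The arm moves only by the tool step_arm, never from a script. Its arguments are lists of equal length, an entry for each row: "slide": the shift along the world's x, y, z in m, a list of three; "roll": the turn about the world's z in rad. A call has 1 to 12 rows; each row is the pose to reach, as a shift and turn from the pose commanded when the call began; what a row does not reach only later rows make up. A row lasts 1/12 s, in which the tool goes at most 41.7 mm and 7.16 degrees, less where a joint would pass 70% of its speed; a pose out of reach is approached as far as the arm can. A call with a gripper value outside its range is refused whole. "hand" is the finger opening in m, from 0 to 0.087, set as the call begins (left out, the last holds). The fingers move at their own pace and stop on an object; "grip_force" is the grip in N (left out, the last holds). Time passes only in rows, so rows that repeat a pose let the fingers close. It gives the time, the measured TCP pose, the force, the opening and the grip force at its end, in the units of the state.
- manip.read_state(): the state, without advancing time (a new reading comes with each control period).
- manip.snapshot(name): name is "scene" or "side" or "wrist"; returns (picture, depth): 400x640x3 uint8, blue, green, red; 400x640 float32, m along the optical axis (not along the pixel's ray), 0 where there is no reading.
- manip.camera_model(name): a dict with "mtx" (3x3 intrinsics, pixels), "origin" and "orientation" of the camera in the world. Camera axes: x right, y up, looking along -z (the intrinsics and any distortion apply to the point x, -y, -z); pixel columns grow to the right and rows downward; lengths in m; the calibration is good to about 2 mm. A picture is of the moment at which its call begins: read the wrist's pose just before it. camera_model takes no time and is no camera call; for the wrist camera it gives the pose at the moment of the call.
- manip.job_done(): hands the job in; it is judged then, once.
The state is a dict: "clock": time; "joints": joint angles; "qd": joint speeds; "joint_efforts": joint torques, N m; "ee_pos": TCP position; "ee_rot": TCP orientation; "ft_force": force on the tool from outside, world axes, zero at the start; "ft_torque": the same for the moment, N m; "finger_gap": finger opening in m; "grip_force": force on a finger pad.
Only numpy, scipy, OpenCV 4.12 (cv2) and the standard library are available. Lean on these libraries where they do the work, as an engineer would, in place of code of your own. Each camera call takes 0.05 s, during which the arm holds its last target. There are 200 camera calls.

## Working session

There is one attempt and no reset: what is moved stays moved. The work goes in short steps, Python scripts to look and compute and a tool call to move; the robot and the scene stay as the last step left them, time stands still between calls to the robot, and variables do not carry over. Pictures are saved under pics/ and viewed, at most 14 in all, crops included, and the job is handed in when it is done.

Besides the shell and the picture viewer there is one more tool, called after "Emit:" as name(argument=value, ...) on one line, values as JSON. step_arm: Moves the arm, as the interface text tells. Its arguments: {"type":"object","properties":{"slide":{"type":"array","items":{"type":"array","items":{"type":"number"}}},"roll":{"type":"array","items":{"type":"number"}},"hand":{"type":"number"},"grip_force":{"type":"number"}},"required":["slide","roll"]}

```bash
mkdir -p pics; cat > h.py <<'E'
import numpy as np, cv2
from scipy.spatial.transform import Rotation as R
from workcell import manip
def cam(n):
    m=manip.camera_model(n); o=np.array(m['orientation'],float)
    Rm=o if o.shape==(3,3) else R.from_euler('xyz',o,degrees=True).as_matrix()
    return np.array(m['mtx']),np.array(m['origin']),Rm,m
def ray(c,u,v):
    K,o,Rm,_=c; p=np.array([(u-K[0,2])/K[0,0],-(v-K[1,2])/K[1,1],-1.]); return Rm@p
def onz(c,u,v,z):
    d=ray(c,u,v); return c[1]+d*(z-c[1][2])/d[2]
def proj(c,P):
    K,o,Rm,_=c; q=(np.asarray(P)-o)@Rm; q=q*[1,-1,-1]; return (q/q[...,2:])@K.T
def cloud(c,D):
    K,o,Rm,_=c; v,u=np.mgrid[:D.shape[0],:D.shape[1]]
    p=np.stack([(u-K[0,2])/K[0,0]*D,-(v-K[1,2])/K[1,1]*D,-D],-1); return p@Rm.T+o
E
python3 - <<'E'
from h import *
print(manip.read_state())
for n in ['scene','side','wrist']:
    p,d=manip.snapshot(n); cv2.imwrite(f'pics/{n}0.png',p); np.savez(f'pics/{n}0.npz',p=p,d=d); print(n,manip.camera_model(n))
E
```

```text
{'clock': 0.0, 'joints': array([69.29350254, 19.07059472, -3.70663623, 83.70655115,  1.23862665,
       77.34472408, -5.0694275 ]), 'qd': array([ 0.0829858 , -0.05448317,  0.03397687,  0.0310699 , -0.03708452,
       -0.10190957,  0.09385984]), 'joint_efforts': array([-9.97892203e-04, -6.23255181e+01,  2.37148470e-02, -3.89895952e+01,
       -6.15258445e-02,  3.97784798e-02,  1.80192037e-04]), 'ee_pos': array([ 0.20754849, -0.58904799,  0.18186447]), 'ee_rot': array([-1.79918167e+02,  5.06664054e-03,  1.94139337e+01]), 'ft_force': array([ 0.21924676,  0.13449079, -0.18931036]), 'ft_torque': array([ 0.06509575,  0.02902359, -0.0315836 ]), 'grip_force': 0.0, 'finger_gap': 0.08695500307585093}
scene {'mtx': array([[378.90239042,   0.        , 311.90625294],
       [  0.        , 378.90239042, 194.83738951],
       [  0.        ,   0.        ,   1.        ]]), 'origin': array([ 1.0661814 , -0.35486393,  0.65195119]), 'orientation': array([49.0827939 ,  1.12165972, 54.00605323])}
side {'mtx': array([[404.43854429,   0.        , 323.697346  ],
       [  0.        , 404.43854429, 203.55484451],
       [  0.        ,   0.        ,   1.        ]]), 'origin': array([0.44760775, 0.64027341, 0.80978209]), 'orientation': array([  42.04363327,   -0.7700883 , -170.65865734])}
wrist {'mtx': array([[350.39352839,   0.        , 319.77574101],
       [  0.        , 350.39352839, 190.90469439],
       [  0.        ,   0.        ,   1.        ]]), 'origin': array([ 0.27638131, -0.56432486,  0.38399583]), 'orientation': array([-1.57409463e+01,  5.98419245e-02, -7.06075602e+01])}
```

View pics/scene0.png

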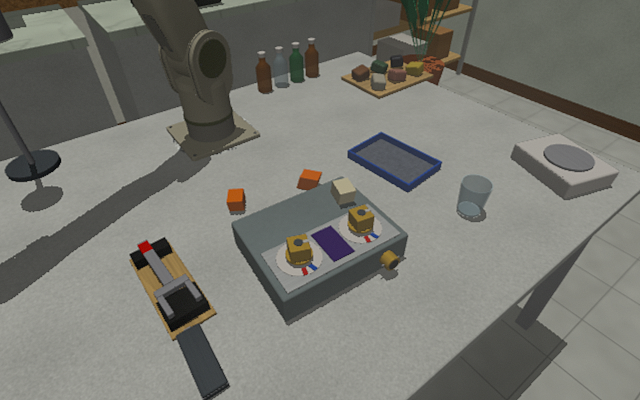

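View pics/side0.png

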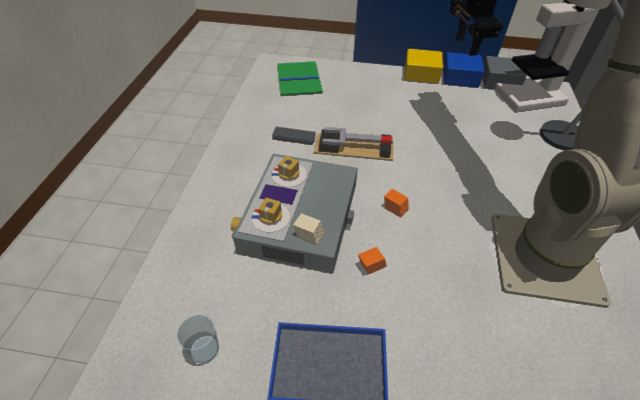

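The only specimen is the cream calcite on the box (scene 344,190; side 308,228). The orange lumps on the bench (scene 236,198 and 310,178) are look-alikes. The tray is on the left and the spanner rest on the right.

```bash
cat > meas.py <<'E'
from h import *
def rect(P,name):
    P=P.astype(np.float32)
    (c,s,a)=cv2.minAreaRect(P[:,:2]*1000); print(name,len(P),'c',np.round(c,1),'s',np.round(s,1),'a',round(a,1))
A={}
for n in ['scene','side']:
    z=np.load(f'pics/{n}0.npz'); c=cam(n); X=cloud(c,z['d']); hsv=cv2.cvtColor(z['p'],cv2.COLOR_BGR2HSV); A[n]=(X,hsv,z['p'],z['d'])
    ok=z['d']>0; x,y,zz=X[...,0],X[...,1],X[...,2]
    reg=ok&(x>.3)&(x<.95)&(abs(y)<.6)
    m=reg&(abs(zz)<.01); print(n,'bench z',np.median(zz[m]))
    def comps(m,name,mn=60):
        k,l,st,_=cv2.connectedComponentsWithStats(m.astype(np.uint8))
        for i in range(1,k):
            if st[i,4]>=mn:
                q=X[l==i]; print('  px',st[i,:4],'z med',np.round(np.median(q[:,2])*1e3,1),end=' '); rect(q,name)
    comps(reg&(abs(zz-.07)<.005),'boxtop',300)
    comps(reg&(abs(zz-.116)<.004),'nuttop',20)
    comps(reg&(abs(zz-.11)<.004)&(hsv[...,1]<110),'calc',20)
    comps(reg&(abs(zz-.044)<.004)&(hsv[...,1]<90),'spanner',20)
    comps(reg&(abs(zz-.037)<.012),'spanner wide',40)
    comps(reg&(abs(zz-.025)<.008)&(hsv[...,0]>95)&(hsv[...,0]<130)&(hsv[...,1]>120),'traywall',60)
E
python3 meas.py
```

```text
scene bench z -0.0001564950121640818
  px [231 176 177 127] z med 70.7 boxtop 9483 c [608.4 -23.6] s [300.3 241.7] a 86.1
  px [348 204  26  19] z med 115.7 nuttop 290 c [663.6  47.9] s [40.7 42.1] a 80.5
  px [286 234  25  20] z med 115.8 nuttop 351 c [ 653.7 -101.5] s [40.4 41.4] a 67.8
  px [332 177  24  19] z med 109.6 calc 275 c [570.5  79.6] s [39.5 51.3] a 71.6
  px [541 165  38  22] z med 44.5 spanner 132 c [810.1 586.5] s [25.8 97.5] a 89.6
  px [467 186  15   6] z med 44.2 spanner 32 c [715.1 378.4] s [33.7  6.5] a 30.9
  px [458 194  28  13] z med 44.2 spanner 70 c [738.2 335.6] s [62.9 26.9] a 29.3
  px [238 240  18  27] z med 43.8 spanner 29 c [ 555.9 -169.9] s [ 0.8 85. ] a 86.1
  px [391 241  16  11] z med 43.6 spanner 34 c [736.3  96.1] s [43.6  3.2] a 89.5
  px [143 249  58  68] z med 43.4 spanner 1018 c [ 512.8 -328.7] s [176.3  67.8] a 4.0
  px [260 256 121  55] z med 43.8 spanner 291 c [716.3 -84.8] s [245.3  87.7] a 63.0
  px [540 165  39  27] z med 38.5 spanner wide 360 c [810.2 586.3] s [27.1 97.5] a 89.8
  px [298 169  24  16] z med 39.0 spanner wide 256 c [41
[... 1702 characters left out ...]
a 25.6
  px [358 247  28  23] z med 40.2 spanner wide 386 c [415.8  95.2] s [54.1 39.6] a 36.5
  px [184 325  29  23] z med 37.8 spanner wide 223 c [741.8 339.9] s [58.4 26.1] a 45.1
  px [302 324  35   5] z med 26.0 spanner wide 68 c [506.7 275.7] s [70.1  5.7] a 6.8
  px [383 331   3  26] z med 26.1 spanner wide 48 c [372.6 290.5] s [ 4.3 51.1] a 3.8
  px [189 339  29  21] z med 36.9 spanner wide 130 c [711.9 369.5] s [57.2 18.9] a 45.4
  px [267 379   7  21] z med 26.0 spanner wide 42 c [575.4 412.9] s [11.1 34.4] a 17.7
  px [385 381   3  19] z med 26.3 spanner wide 40 c [363.3 378.7] s [ 4.  31.9] a 3.7
  px [268 323 120  77] z med 25.0 traywall 851 c [474.3 344.7] s [218.4 150.5] a 5.7
```

```bash
python3 - <<'E'
import cv2,numpy as np
a=cv2.imread('pics/scene0.png')[165:345,120:430]; b=cv2.imread('pics/side0.png')[115:275,220:420]
a=cv2.resize(a,(800,int(180*800/310)),interpolation=2)
cv2.imwrite('pics/c1.png',a)
b=cv2.resize(b,(740,592),interpolation=2); cv2.imwrite('pics/c2.png',b)
E
```

```text
(no output)
```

View pics/c1.png

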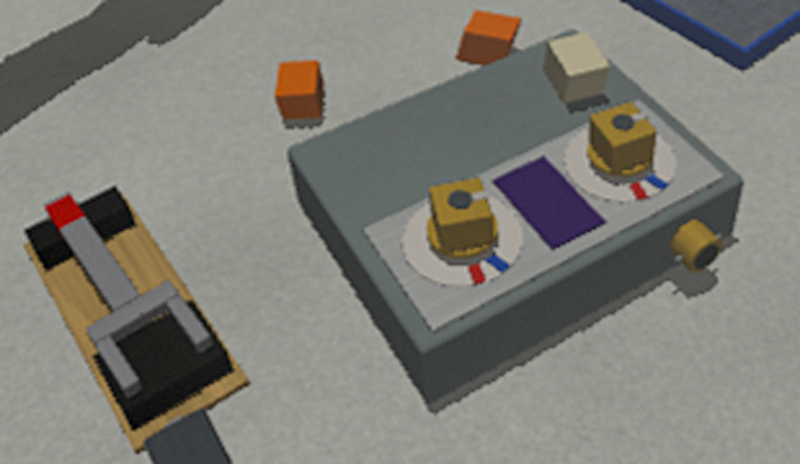

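View pics/c2.png

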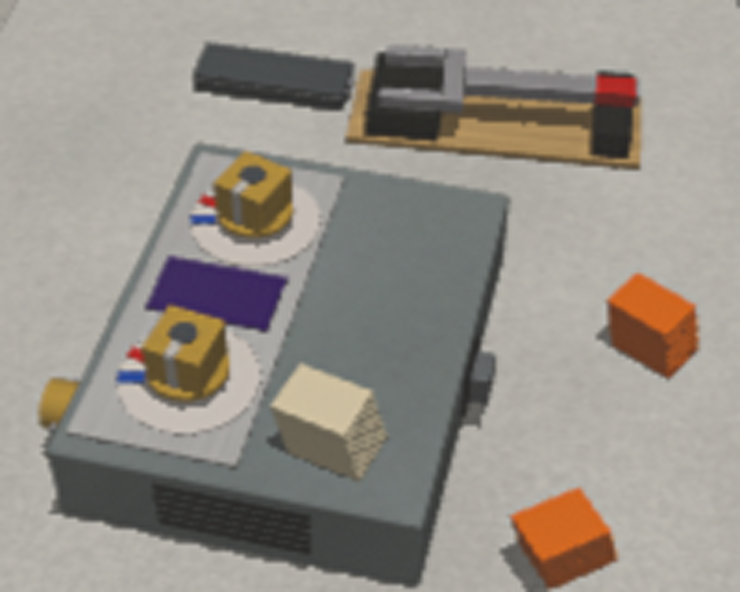

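Calcite confirmed in the crops: the cream block, centre (570, 80) mm, short axis at about 72°. The orange ones lie on the bench. Moving above the calcite.

Emit:
step_arm(slide=[[0,0,0.03],[0.02,0.037,0.06],[0.04,0.074,0.06],[0.06,0.111,0.06],[0.08,0.148,0.06],[0.1,0.185,0.06],[0.12,0.222,0.06],[0.14,0.259,0.06],[0.16,0.296,0.06],[0.18,0.333,0.06],[0.2,0.37,0.06],[0.2,0.37,0.06]], roll=[0.1,0.2,0.3,0.4,0.5,0.6,0.7,0.8,0.9,1.0,1.1,1.2], hand=0.087)

```text
clock: 1.15
ee_pos: [0.4105, -0.2132, 0.243]
ee_rot: [179.9, -0.0, 88.9]
ft_force: [0.4, 0.2, 0.5]
finger_gap: 0.0872
grip_force: 0.0
```

Emit:
step_arm(slide=[[0.02,0.037,0],[0.04,0.074,0],[0.06,0.111,0],[0.08,0.148,0],[0.1,0.185,0],[0.12,0.222,0],[0.14,0.259,0],[0.15,0.28,0],[0.162,0.299,0],[0.162,0.299,0],[0.162,0.299,0],[0.162,0.299,0]], roll=[0.11,0.22,0.33,0.44,0.55,0.66,0.77,0.88,0.99,1.1,1.21,1.289])

```text
clock: 2.15
ee_pos: [0.5697, 0.0801, 0.2422]
ee_rot: [180.0, -0.1, 162.4]
ft_force: [-0.3, 0.2, 0.1]
finger_gap: 0.0869
grip_force: 0.0
```

```bash
cat > st.py <<'E'
from h import *
s=manip.read_state()
for k in ['clock','joints','ee_pos','ee_rot','ft_force','ft_torque','finger_gap','grip_force']: print(k,np.round(s[k],4))
E
python3 st.py; python3 - <<'E'
from h import *
# dial marks
for n in ['scene','side']:
    z=np.load(f'pics/{n}0.npz'); c=cam(n); X=cloud(c,z['d']); h=cv2.cvtColor(z['p'],cv2.COLOR_BGR2HSV)
    for nm,N in [('a',(.6633,.0475)),('b',(.6533,-.1017))]:
        r=np.hypot(X[...,0]-N[0],X[...,1]-N[1]); reg=(r>.025)&(r<.06)&(X[...,2]>.065)&(X[...,2]<.08)&(h[...,1]>110)&(h[...,2]>60)
        for cn,m in [('blue',(h[...,0]>100)&(h[...,0]<125)),('red',(h[...,0]<8)|(h[...,0]>172))]:
            q=X[reg&m]; 
            if len(q): print(n,nm,cn,len(q),np.degrees(np.arctan2(q[:,1].mean()-N[1],q[:,0].mean()-N[0])))
        m=(r<.02)&(abs(X[...,2]-.116)<.006)&(h[...,1]<90)&(h[...,2]>110)
        q=X[m]
        if len(q): print('  stripe',len(q),np.degrees(np.arctan2(q[:,1].mean()-N[1],q[:,0].mean()-N[0])))
E
```

```text
clock 2.15
joints [ 26.9682  17.3294 -48.8864  84.0785  12.9873  84.5108  50.5549]
ee_pos [0.5697 0.0801 0.2422]
ee_rot [ 1.799919e+02 -5.710000e-02  1.624240e+02]
ft_force [-0.2882  0.1816  0.0955]
ft_torque [ 0.0904 -0.1287  0.0093]
finger_gap 0.0869
grip_force 0.0
scene a blue 22 10.997990533345002
scene a red 23 -16.406611273599246
  stripe 13 76.73556547242833
scene b blue 28 10.670737281975374
scene b red 32 -16.81270544337678
  stripe 17 71.9906163127836
side a blue 14 11.63767650009182
side a red 9 -17.933666979244347
  stripe 17 68.17145208559815
side b blue 11 8.504803370687766
side b red 9 -17.77873654816684
  stripe 15 50.27130257689226
```

```bash
cat > calc.py <<'E'
from h import *
import sys
for n in ['wrist','scene','side']:
    c=cam(n); p,d=manip.snapshot(n); X=cloud(c,d); h=cv2.cvtColor(p,cv2.COLOR_BGR2HSV)
    if n=='wrist': cv2.imwrite('pics/w_%s.png'%sys.argv[1],p)
    m=(d>0)&(abs(X[...,2]-.11)<.005)&(h[...,1]<110)&(h[...,2]>110)&(X[...,0]>.45)&(X[...,0]<.64)&(abs(X[...,1]+.02)<.17)
    q=X[m].astype(np.float32)
    if len(q)>15: print(n,len(q),cv2.minAreaRect(q[:,:2]*1000),q.mean(0))
E
python3 calc.py 1
```

```text
wrist 1962 ((568.2374267578125, 80.07537078857422), (37.52024459838867, 50.72336959838867), 72.29899597167969) [0.56769377 0.08032506 0.10966995]
scene 16 ((604.9378051757812, 0.1551666259765625), (30.638263702392578, 231.8594512939453), 20.762840270996094) [0.56741047 0.073061   0.11068805]
side 313 ((569.471923828125, 80.51727294921875), (38.74866485595703, 51.056365966796875), 73.99323272705078) [0.56904215 0.08206529 0.11047447]
```

Emit:
step_arm(slide=[[0,0,-0.03],[0,0,-0.06],[0,0,-0.09],[0,0,-0.12],[0,0,-0.14],[0,0,-0.155],[0,0,-0.162],[0,0,-0.166],[0,0,-0.166]], roll=[0,0,0,0,0,0,0,0,0])

```text
clock: 3.05
ee_pos: [0.5696, 0.0795, 0.0765]
ee_rot: [-180.0, -0.0, 161.9]
ft_force: [-0.3, -0.3, 0.9]
finger_gap: 0.0868
grip_force: 0.0
```

Emit:
step_arm(slide=[[0,0,0],[0,0,0],[0,0,0],[0,0,0],[0,0,0],[0,0,0],[0,0,0],[0,0,0],[0,0,0],[0,0,0]], roll=[0,0,0,0,0,0,0,0,0,0], hand=0.02, grip_force=30)

```text
clock: 3.88
ee_pos: [0.5697, 0.0795, 0.0767]
ee_rot: [180.0, -0.0, 162.0]
ft_force: [-0.3, 0.5, 0.8]
finger_gap: 0.0282
grip_force: 0.0
```

Emit:
step_arm(slide=[[0,0,0.01],[0,0,0.02],[0,0,0.035],[0,0,0.05],[0,0,0.065],[0,0,0.08],[0,0,0.09],[0,0,0.09]], roll=[0,0,0,0,0,0,0,0])

```text
clock: 4.55
ee_pos: [0.5711, 0.08, 0.1697]
ee_rot: [179.9, 0.2, 162.0]
ft_force: [-0.3, 0.0, -0.0]
finger_gap: 0.0201
grip_force: 0.0
```

```bash
python3 calc.py 2; python3 -c "
from h import *
p,d=manip.snapshot('side');cv2.imwrite('pics/s2.png',cv2.resize(p[100:300,200:440],(720,600)))"
```

```text
wrist 3153 ((586.2708740234375, -7.865997314453125), (61.48265838623047, 236.40570068359375), 11.503981590270996) [0.5675111  0.07994222 0.10968273]
side 311 ((569.27734375, 81.01154327392578), (38.82308578491211, 50.277244567871094), 74.99688720703125) [0.56880057 0.08224807 0.11057647]
```

View pics/s2.png

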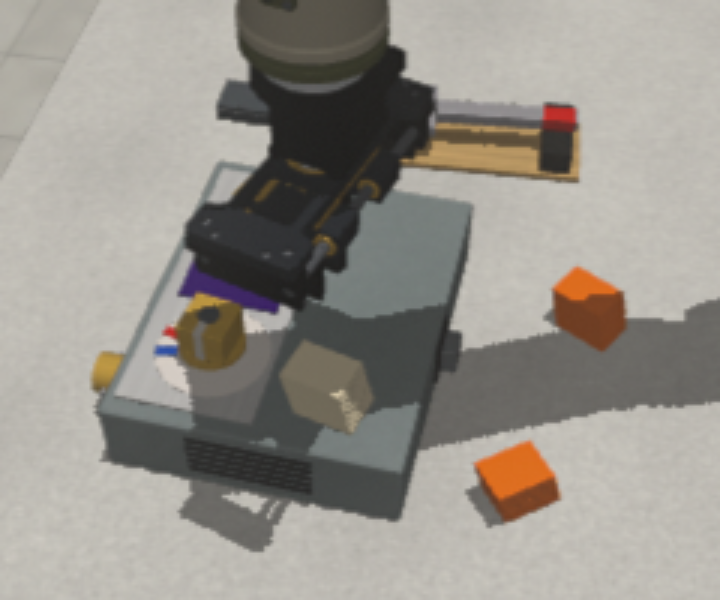

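```bash
python3 -c "
from h import *
s=manip.read_state(); c=cam('side'); P=s['ee_pos']
u=proj(c,[P,[.569,.08,.11]])[:,:2]; print('tcp,calc in crop',(u-[200,100])*3)
c=cam('wrist'); print(proj(c,[P,[.569,.08,.11]])[:,:2])
"
```

```text
tcp,calc in crop [[318.06743513 317.97468474]
 [319.69333195 368.65146184]]
[[319.89082084 220.2642734 ]
 [320.65205907 194.08751244]]
```

View pics/w_2.png

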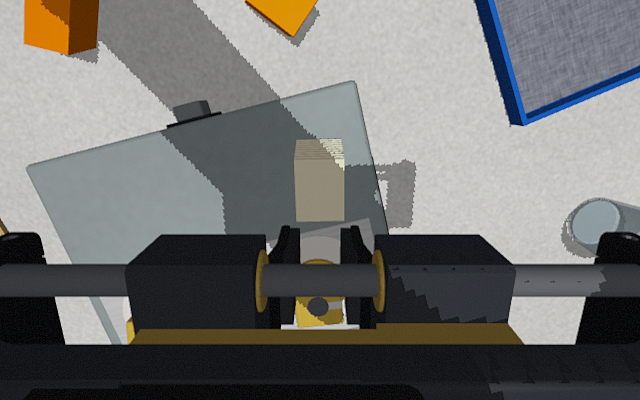

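```bash
python3 -c "
from h import *
s=manip.read_state(); print(s['ee_pos'],s['finger_gap'])
c=cam('wrist'); p,d=manip.snapshot('wrist'); X=cloud(c,d)
for u,v in [(290,232),(350,232),(285,245),(355,245),(300,250),(295,229),(320,175),(320,215)]: print(u,v,p[v,u],d[v,u],X[v,u])
"
```

```text
[0.56928658 0.07930082 0.16585893] 0.020169034954165485
290 232 [21 19 17] 0.16755112 [0.55420684 0.06917699 0.21189514]
350 232 [18 18 17] 0.16766077 [0.56311611 0.09645936 0.21178037]
285 245 [11  4 10] 0.15066452 [0.5529527  0.06884076 0.22912909]
355 245 [1 0 1] 0.15048175 [0.56217582 0.09747277 0.22928417]
300 250 [106 107 109] 0.32090446 [0.62397187 0.04237086 0.07356666]
295 229 [14 16 12] 0.17241459 [0.55525947 0.07098503 0.20696695]
320 175 [120 140 146] 0.26507452 [0.55470158 0.08411803 0.10943183]
320 215 [121 139 145] 0.27304104 [0.58496058 0.07429139 0.1100881 ]
```

```bash
python3 -c "
from h import *
s=manip.read_state(); T=R.from_euler('xyz',s['ee_rot'],degrees=True).as_matrix()
c=cam('wrist'); p,d=manip.snapshot('wrist'); X=(cloud(c,d)-s['ee_pos'])@T*1000
m=(d>0)&(d<.25)&(abs(X[...,0])<60)&(abs(X[...,1])<60)
v,u=np.where(m); q=X[m]
for uu in [284,288,292,296,300,340,344,348,352]:
  k=u==uu; i=np.argsort(v[k])[:40:6]; print(uu,[(v[k][j],*np.round(q[k][j]).astype(int)) for j in i])
print(q[:,2].max())
cv2.imwrite('pics/w3.png',cv2.resize(p[120:350,200:440],(600,575)))
"
```

```text
284 [(np.int64(225), np.int64(13), np.int64(-18), np.int64(-41)), (np.int64(231), np.int64(13), np.int64(-17), np.int64(-49)), (np.int64(237), np.int64(13), np.int64(-16), np.int64(-56)), (np.int64(243), np.int64(13), np.int64(-16), np.int64(-62)), (np.int64(249), np.int64(11), np.int64(-15), np.int64(-64)), (np.int64(255), np.int64(11), np.int64(-15), np.int64(-70)), (np.int64(261), np.int64(11), np.int64(-14), np.int64(-76))]
288 [(np.int64(225), np.int64(13), np.int64(-16), np.int64(-41)), (np.int64(231), np.int64(13), np.int64(-15), np.int64(-48)), (np.int64(237), np.int64(12), np.int64(-15), np.int64(-53)), (np.int64(243), np.int64(11), np.int64(-14), np.int64(-58)), (np.int64(249), np.int64(11), np.int64(-14), np.int64(-64)), (np.int64(255), np.int64(11), np.int64(-13), np.int64(-70)), (np.int64(261), np.int64(11), np.int64(-13), np.int64(-76))]
292 [(np.int64(228), np.int64(11), np.int64(-14), np.int64(-40)), (np.int64(234), np.int64(11), np.int64(-13), np.int64(-47)), (np.int64(240), np.int64(11), np.int64(-13), np.int64(-55)), (np.int64(246), np.int64(11), np.int64(-12), np.
[... 2071 characters left out ...]
 np.int64(-55)), (np.int64(246), np.int64(11), np.int64(12), np.int64(-62)), (np.int64(252), np.int64(11), np.int64(12), np.int64(-68)), (np.int64(258), np.int64(11), np.int64(11), np.int64(-73)), (np.int64(264), np.int64(35), np.int64(7), np.int64(-123))]
352 [(np.int64(225), np.int64(13), np.int64(16), np.int64(-40)), (np.int64(231), np.int64(13), np.int64(15), np.int64(-48)), (np.int64(237), np.int64(12), np.int64(15), np.int64(-54)), (np.int64(244), np.int64(11), np.int64(14), np.int64(-60)), (np.int64(250), np.int64(11), np.int64(14), np.int64(-65)), (np.int64(256), np.int64(11), np.int64(13), np.int64(-71)), (np.int64(262), np.int64(11), np.int64(13), np.int64(-77))]
-38.80320178260649
```

View pics/w3.png

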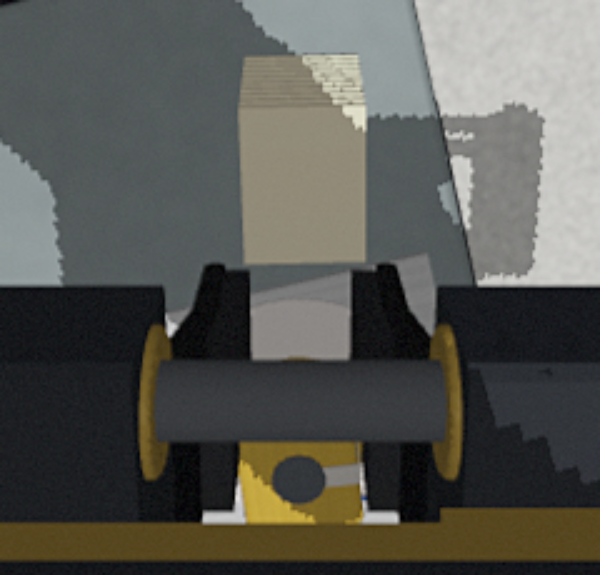

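The picture shows the true fingertips about 39 mm short of the reported TCP: the depth points end at tool z = -39, and the fingers closed above the calcite without touching it. I'll allow for that offset and descend further, watching the force.

Emit:
step_arm(slide=[[0,0,0],[0,0,0],[0,0,0],[0,0,0],[0,0,0],[0,0,0],[0,0,0],[0,0,0],[0,0,0],[0,0,0],[0,0,-0.02],[0,0,-0.04]], roll=[0,0,0,0,0,0,0,0,0,0,0,0], hand=0.087)

```text
clock: 5.85
ee_pos: [0.5706, 0.0797, 0.1272]
ee_rot: [179.9, 0.1, 162.0]
ft_force: [0.1, -0.6, 0.8]
finger_gap: 0.0857
grip_force: 0.0
```

Emit:
step_arm(slide=[[0,0,-0.015],[0,0,-0.03],[0,0,-0.04],[0,0,-0.05],[0,0,-0.058],[0,0,-0.063],[0,0,-0.068],[0,0,-0.072],[0,0,-0.072]], roll=[0,0,0,0,0,0,0,0,0])

```text
clock: 6.6
ee_pos: [0.5695, 0.0795, 0.0541]
ee_rot: [-180.0, -0.0, 162.0]
ft_force: [-0.2, 0.3, -0.8]
finger_gap: 0.0872
grip_force: 0.0
```

```bash
python3 -c "
from h import *
s=manip.read_state(); T=R.from_euler('xyz',s['ee_rot'],degrees=True).as_matrix()
c=cam('wrist'); p,d=manip.snapshot('wrist'); W=cloud(c,d);X=(W-s['ee_pos'])@T*1000
h=cv2.cvtColor(p,cv2.COLOR_BGR2HSV)
m=(d>0)&(d<.21)&(abs(X[...,0])<20)&(abs(X[...,1])<62)&(abs(X[...,1])>40)
q=X[m]; print(s['ee_pos'],s['ft_force'],q[:,2].max(), np.percentile(q[:,2],98))
m=(d>0)&(abs(W[...,2]-.11)<.005)&(h[...,1]<110)&(h[...,2]>100)&(abs(X[...,0])<50)&(abs(X[...,1])<40)
print(len(X[m]),X[m].min(0),X[m].max(0))
"
```

```text
[0.56952766 0.07945657 0.05414611] [-0.20702868  0.30648168 -0.83396455] -2.8317054882980437 -14.703328210406983
5923 [-25.13693406 -19.08735129 -57.67694868] [ 27.62044366  19.64841695 -50.86188125]
```

Emit:
step_arm(slide=[[0,0,-0.008],[0,0,-0.016],[0,0,-0.016],[0,0,-0.016],[0,0,-0.016],[0,0,-0.016],[0,0,-0.016],[0,0,-0.016],[0,0,-0.016],[0,0,-0.016],[0,0,-0.016],[0,0,-0.016]], roll=[0,0,0,0,0,0,0,0,0,0,0,0], hand=0.025, grip_force=35)

```text
clock: 7.65
ee_pos: [0.5699, 0.0795, 0.0389]
ee_rot: [180.0, 0.0, 162.0]
ft_force: [0.1, -0.4, 1.7]
finger_gap: 0.0378
grip_force: 34.9
```

Emit:
step_arm(slide=[[0,0,0.01],[0,0,0.025],[0,0,0.04],[0,0,0.055],[0,0,0.07],[-0.005,0.02,0.08],[-0.015,0.045,0.08],[-0.025,0.07,0.08],[-0.035,0.1,0.08],[-0.045,0.13,0.08],[-0.055,0.16,0.08],[-0.065,0.18,0.08]], roll=[0,0,0,0,0,0,0,0,0,0,0,0])

```text
clock: 8.65
ee_pos: [0.5032, 0.2625, 0.1193]
ee_rot: [179.9, -0.0, 162.2]
ft_force: [-0.0, 0.6, -1.5]
finger_gap: 0.0377
grip_force: 34.9
```

Emit:
step_arm(slide=[[-0.01,0.025,0],[-0.02,0.05,0],[-0.025,0.07,0],[-0.03,0.085,0],[-0.03,0.085,-0.02],[-0.03,0.085,-0.045],[-0.03,0.085,-0.07],[-0.03,0.085,-0.095],[-0.03,0.085,-0.115],[-0.03,0.085,-0.13],[-0.03,0.085,-0.137],[-0.03,0.085,-0.14]], roll=[0,0,0,0,0,0,0,0,0,0,0,0])

```text
clock: 9.65
ee_pos: [0.4744, 0.3442, -0.022]
ee_rot: [-179.9, -0.1, 162.0]
ft_force: [0.8, 0.0, -2.8]
finger_gap: 0.0377
grip_force: 34.9
```

Emit:
step_arm(slide=[[0,0,-0.002],[0,0,-0.002],[0,0,-0.002],[0,0,-0.002],[0,0,-0.002],[0,0,-0.002],[0,0,-0.002],[0,0,-0.002],[0,0,0.03],[0,0,0.07],[0,0,0.11],[0,0,0.15]], roll=[0,0,0,0,0,0,0,0,0,0,0,0], hand=0.087)

```text
clock: 10.65
ee_pos: [0.4742, 0.3444, 0.1304]
ee_rot: [-180.0, -0.0, 162.1]
ft_force: [1.2, -0.9, -0.3]
finger_gap: 0.0866
grip_force: 0.0
```

Emit:
step_arm(slide=[[0.02,-0.03,0.02],[0.04,-0.06,0.02],[0.06,-0.09,0.02],[0.08,-0.12,0.02],[0.1,-0.155,0.02],[0.12,-0.19,0.02],[0.14,-0.22,0.02],[0.16,-0.25,0.02],[0.175,-0.275,0.02],[0.185,-0.29,0.02],[0.189,-0.296,0.02],[0.189,-0.296,0.02]], roll=[0,0.05,0.1,0.136,0.136,0.136,0.136,0.136,0.136,0.136,0.136,0.136], grip_force=15)

```text
clock: 11.65
ee_pos: [0.6642, 0.0469, 0.1482]
ee_rot: [-180.0, -0.0, 169.7]
ft_force: [-0.5, 0.1, -1.0]
finger_gap: 0.0871
grip_force: 0.0
```

```bash
cat > nut.py <<'E'
from h import *
import sys
B=dict(a=(.6633,.0477),b=(.6533,-.1015))
s=manip.read_state(); print(s['clock'],s['ee_pos'],s['ee_rot'],s['joints'],s['ft_torque'])
for n in ['wrist','scene','side']:
    c=cam(n); p,d=manip.snapshot(n); X=cloud(c,d); h=cv2.cvtColor(p,cv2.COLOR_BGR2HSV)
    cv2.imwrite(f'pics/{n}_{sys.argv[1]}.png',p)
    for k,N in B.items():
        r=np.hypot(X[...,0]-N[0],X[...,1]-N[1])
        m=(d>0)&(r<.031)&(abs(X[...,2]-.116)<.004)
        q=X[m].astype(np.float32)
        if len(q)<100: continue
        rr=cv2.minAreaRect(q[:,:2]*1000)
        st=m&(h[...,1]<80)&(h[...,2]>120)&(r>.009); e=X[st]
        ang=np.degrees(np.arctan2(e[:,1].mean()-rr[0][1]/1e3,e[:,0].mean()-rr[0][0]/1e3)) if len(e)>5 else None
        print(n,k,len(q),np.round(rr[0],1),np.round(rr[1],1),'a',round(rr[2],1),'stripe',ang,len(e))
E
python3 nut.py 4
```

```text
11.65 [0.66422034 0.04686697 0.14817646] [-1.79997819e+02 -2.87671253e-02  1.69663724e+02] [ 23.32585723  32.32500928 -46.04520015  77.54479959  23.02415662
  79.6464654   57.37853702] [ 0.14570879 -0.10405818  0.03040733]
wrist a 3093 [662.4  48.5] [40.4 40.4] a 78.6 stripe 79.90980798083707 58
wrist b 2189 [647.5 -99.2] [41.  31.1] a 70.1 stripe 44.6783779786384 191
scene a 287 [664.2  48.2] [41.1 41.9] a 78.0 stripe None 0
scene b 352 [ 653.5 -101.4] [40.4 41.6] a 67.9 stripe 77.2435112195875 21
side a 244 [662.6  48.1] [43.2 39.9] a 77.9 stripe None 0
side b 178 [ 653.  -101.2] [42.4 40.9] a 67.2 stripe 66.44856998303703 12
```

Emit:
step_arm(slide=[[-0.001,0.001,-0.02],[-0.001,0.001,-0.04],[-0.001,0.001,-0.06],[-0.001,0.001,-0.075],[-0.001,0.001,-0.085],[-0.001,0.001,-0.091],[-0.001,0.001,-0.096],[-0.001,0.001,-0.096]], roll=[0,0,0,0,0,0,0,0])

```text
clock: 12.47
ee_pos: [0.6626, 0.0498, 0.0523]
ee_rot: [180.0, -0.0, 169.8]
ft_force: [-0.2, -0.5, 0.0]
finger_gap: 0.0871
grip_force: 0.0
```

Emit:
step_arm(slide=[[0,0,0],[0,0,0],[0,0,0],[0,0,0],[0,0,0],[0,0,0],[0,0,0],[0,0,0],[0,0,0],[0,0,0]], roll=[0,0,0,0,0,0,0,0,0,0], hand=0.03)

```text
clock: 13.3
ee_pos: [0.6627, 0.0485, 0.0528]
ee_rot: [-179.9, -0.0, 169.8]
ft_force: [-2.5, -3.5, 2.9]
finger_gap: 0.0403
grip_force: 14.9
```

Emit:
step_arm(slide=[[0,0,0],[0,0,0],[0,0,0],[0,0,0],[0,0,0],[0,0,0],[0,0,0],[0,0,0],[0,0,0],[0,0,0],[0,0,0],[0,0,0]], roll=[-0.03,-0.09,-0.15,-0.21,-0.27,-0.33,-0.39,-0.45,-0.51,-0.57,-0.6,-0.6])

```text
clock: 14.3
ee_pos: [0.6633, 0.0491, 0.0528]
ee_rot: [180.0, 0.1, 135.3]
ft_force: [1.6, -2.9, -0.2]
finger_gap: 0.0398
grip_force: 15.0
```

```bash
python3 st.py
```

```text
clock 14.3
joints [ 18.6144  34.4631 -37.8323  83.9661  21.8635  68.9825  23.148 ]
ee_pos [0.6633 0.0491 0.0528]
ee_rot [1.799674e+02 5.850000e-02 1.353322e+02]
ft_force [ 1.5849 -2.8622 -0.2473]
ft_torque [-0.3703 -0.4748 -0.1675]
finger_gap 0.0398
grip_force 14.9895
```

Emit:
step_arm(slide=[[0,0,0],[0,0,0],[0,0,0],[0,0,0],[0,0,0],[0,0,0],[0,0,0],[0,0,0],[0,0,0],[0,0,0],[0,0,0],[0,0,0]], roll=[-0.05,-0.11,-0.17,-0.23,-0.29,-0.35,-0.41,-0.47,-0.52,-0.56,-0.6,-0.62])

```text
clock: 15.3
ee_pos: [0.6639, 0.0497, 0.0529]
ee_rot: [179.9, -0.0, 99.9]
ft_force: [4.9, -0.5, -0.4]
finger_gap: 0.04
grip_force: 15.1
```

Emit:
step_arm(slide=[[0,0,0],[0,0,0],[0,0,0]], roll=[-0.02,-0.04,-0.04])

```text
clock: 15.55
ee_pos: [0.6636, 0.0504, 0.053]
ee_rot: [179.9, -0.0, 97.7]
ft_force: [5.7, 0.6, -0.3]
finger_gap: 0.0404
grip_force: 15.3
```

```bash
python3 st.py; python3 nut.py 5
```

```text
clock 15.55
joints [ 13.9296  32.6841 -30.899   84.2381  17.3998  67.7555 -11.8706]
ee_pos [0.6636 0.0504 0.053 ]
ee_rot [ 1.798804e+02 -4.220000e-02  9.766430e+01]
ft_force [ 5.6945  0.5945 -0.3251]
ft_torque [ 0.2082 -1.2996  0.4754]
finger_gap 0.0404
grip_force 15.2994
15.55 [0.66356055 0.05042199 0.05297125] [ 1.79880387e+02 -4.22056579e-02  9.76643279e+01] [ 13.92963701  32.68414806 -30.89897518  84.23808264  17.39978229
  67.7555492  -11.87063691] [ 0.20819823 -1.29962398  0.47540629]
wrist a 4975 [663.9  49.2] [54.7 40.5] a 11.2 stripe None 0
scene a 252 [664.5  44. ] [38.5 58.8] a 87.2 stripe None 0
scene b 346 [ 653.4 -101.1] [40.8 41.7] a 67.7 stripe 83.56583960440469 22
side a 247 [664.1  49. ] [55.  40.7] a 11.0 stripe None 0
```

Emit:
step_arm(slide=[[0,0,0],[0,0,0],[0,0,0],[0,0,0],[0,0,0],[0,0,0],[0,0,0],[0,0,0.02],[0,0,0.04],[0,0,0.07],[0,0,0.08],[0,0,0.08]], roll=[0,0,0,0,0,0,0,0,0,0,0,0], hand=0.087)

```text
clock: 16.7
ee_pos: [0.6645, 0.05, 0.1362]
ee_rot: [179.7, 0.0, 97.6]
ft_force: [-0.4, -0.0, 1.2]
finger_gap: 0.0869
grip_force: 0.0
```

Emit:
step_arm(slide=[[-0.001,-0.015,0],[-0.002,-0.03,0],[-0.003,-0.05,0],[-0.004,-0.07,0],[-0.005,-0.09,0],[-0.006,-0.11,0],[-0.008,-0.13,0],[-0.009,-0.14,0],[-0.01,-0.15,0],[-0.01,-0.15,0],[-0.01,-0.15,0],[-0.01,-0.15,0]], roll=[0.1,0.2,0.3,0.4,0.5,0.6,0.7,0.8,0.9,1.0,1.055,1.055])

```text
clock: 17.7
ee_pos: [0.6522, -0.1008, 0.1314]
ee_rot: [-180.0, -0.1, 158.2]
ft_force: [0.5, 0.1, 0.4]
finger_gap: 0.0868
grip_force: 0.0
```

```bash
python3 nut.py 6
```

```text
17.7 [ 0.65220754 -0.10079432  0.1314281 ] [-1.79997877e+02 -8.58111847e-02  1.58192493e+02] [ 33.13551167  30.58749675 -40.32467522  79.93281086  19.74281495
  76.69074019  60.42212511] [ 0.06642767 -0.11552738  0.04484079]
wrist a 4254 [662.7  48.1] [41.9 40.5] a 10.8 stripe 17.055970512256184 207
wrist b 3503 [ 652.1 -101.1] [40.3 40.1] a 68.8 stripe 64.3621931304778 168
scene a 283 [663.8  47.6] [41.2 40.5] a 9.9 stripe 12.401553368296481 23
scene b 352 [ 652.9 -101.3] [40.3 41.5] a 68.8 stripe None 0
side a 245 [663.3  48.6] [40.2 41.3] a 9.7 stripe 6.784827150909479 15
side b 188 [ 652.9 -101.1] [41.3 41.2] a 68.1 stripe None 0
```

Emit:
step_arm(slide=[[0.0005,0,-0.02],[0.0005,0,-0.04],[0.0005,0,-0.055],[0.0005,0,-0.065],[0.0005,0,-0.072],[0.0005,0,-0.077],[0.0005,0,-0.079],[0.0005,0,-0.079]], roll=[0,0,0,0,0,0,0,0])

```text
clock: 18.52
ee_pos: [0.6534, -0.1004, 0.0538]
ee_rot: [180.0, 0.0, 158.1]
ft_force: [-1.2, 0.1, 0.1]
finger_gap: 0.0866
grip_force: 0.0
```

Emit:
step_arm(slide=[[0,0,0],[0,0,0],[0,0,0],[0,0,0],[0,0,0],[0,0,0],[0,0,0],[0,0,0],[0,0,0],[0,0,0]], roll=[0,0,0,0,0,0,0,0,0,0], hand=0.03)

```text
clock: 19.35
ee_pos: [0.6531, -0.101, 0.0538]
ee_rot: [-180.0, -0.0, 158.0]
ft_force: [-2.6, -2.0, 2.6]
finger_gap: 0.0401
grip_force: 15.0
```

Emit:
step_arm(slide=[[0,0,0],[0,0,0],[0,0,0],[0,0,0],[0,0,0],[0,0,0],[0,0,0],[0,0,0],[0,0,0],[0,0,0],[0,0,0],[0,0,0]], roll=[-0.03,-0.09,-0.15,-0.21,-0.27,-0.33,-0.39,-0.45,-0.51,-0.57,-0.62,-0.65])

```text
clock: 20.35
ee_pos: [0.6536, -0.1005, 0.0538]
ee_rot: [180.0, 0.0, 120.7]
ft_force: [0.2, -0.3, -0.2]
finger_gap: 0.0395
grip_force: 15.0
```

Emit:
step_arm(slide=[[0,0,0],[0,0,0],[0,0,0],[0,0,0],[0,0,0],[0,0,0],[0,0,0],[0,0,0],[0,0,0],[0,0,0]], roll=[-0.06,-0.12,-0.18,-0.23,-0.28,-0.32,-0.36,-0.39,-0.41,-0.42])

```text
clock: 21.18
ee_pos: [0.6537, -0.0996, 0.0539]
ee_rot: [179.9, -0.0, 96.8]
ft_force: [0.5, 2.2, 1.9]
finger_gap: 0.0407
grip_force: 15.7
```

```bash
python3 nut.py 7
```

```text
21.1833 [ 0.65365566 -0.09956188  0.05390541] [ 1.79945020e+02 -3.23631312e-02  9.67902592e+01] [ 24.78855676  31.48210492 -27.60750738  84.98889804  15.17590829
  67.2082617    1.55721618] [ 0.45353054 -0.34323397  0.76385724]
wrist b 4903 [ 654.  -100.5] [55.6 40.6] a 10.4 stripe 17.93066604846408 18
scene a 280 [663.8  47.9] [40.7 41.1] a 12.7 stripe 12.177934936307837 23
scene b 160 [ 655.8 -112. ] [59.6 20.8] a 13.8 stripe None 0
side a 243 [663.3  47.9] [40.8 41. ] a 10.6 stripe 8.652025883930493 16
side b 203 [ 653.9 -101.1] [55.8 44.7] a 9.3 stripe None 3
```

Emit:
step_arm(slide=[[0,0,0],[0,0,0],[0,0,0],[0,0,0],[0,0,0],[0,0,0],[0,0,0],[0,0,0.02],[0,0,0.05],[0,0,0.08],[0,0,0.11],[0,0,0.11]], roll=[0,0,0,0,0,0,0,0,0,0,0,0], hand=0.087)

```text
clock: 22.33
ee_pos: [0.6562, -0.1004, 0.1707]
ee_rot: [179.5, 0.1, 96.8]
ft_force: [1.7, -0.4, 1.2]
finger_gap: 0.0866
grip_force: 0.0
```

Emit:
step_arm(slide=[[-0.015,-0.02,0.01],[-0.03,-0.04,0.01],[-0.05,-0.06,0.01],[-0.07,-0.08,0.01],[-0.09,-0.1,0.01],[-0.11,-0.125,0.01],[-0.13,-0.15,0.01],[-0.15,-0.175,0.01],[-0.17,-0.2,0.01],[-0.18,-0.22,0.01],[-0.19,-0.23,0.01],[-0.19,-0.233,0.01]], roll=[0.1,0.2,0.3,0.4,0.5,0.6,0.7,0.8,0.9,1.0,1.1,1.2])

```text
clock: 23.33
ee_pos: [0.4606, -0.3367, 0.1735]
ee_rot: [-179.9, -0.0, 165.5]
ft_force: [0.1, -0.6, 0.4]
finger_gap: 0.0872
grip_force: 0.0
```

Emit:
step_arm(slide=[[0,0,0],[0,0,0],[0,0,0],[0,0,0],[0,0,0]], roll=[0.1,0.2,0.32,0.32,0.32])

```text
clock: 23.75
ee_pos: [0.4632, -0.3335, 0.1736]
ee_rot: [180.0, -0.0, -176.4]
ft_force: [0.3, -0.2, 0.7]
finger_gap: 0.0868
grip_force: 0.0
```

```bash
cat > sp.py <<'E'
from h import *
import sys
zt=float(sys.argv[1]); s=manip.read_state(); print(s['clock'],s['ee_pos'],s['ee_rot'],s['joints'])
x0,x1,y0,y1=map(float,sys.argv[3:7])
for n in ['wrist','scene','side']:
    c=cam(n); p,d=manip.snapshot(n); X=cloud(c,d); h=cv2.cvtColor(p,cv2.COLOR_BGR2HSV)
    cv2.imwrite(f'pics/{n}_{sys.argv[2]}.png',p)
    m=(d>0)&(abs(X[...,2]-zt)<.005)&(X[...,0]>x0)&(X[...,0]<x1)&(X[...,1]>y0)&(X[...,1]<y1)
    red=((h[...,0]<8)|(h[...,0]>172))&(h[...,1]>120); grey=(h[...,1]<70)&(h[...,2]>70)
    k,l,st,_=cv2.connectedComponentsWithStats((m&grey).astype(np.uint8),connectivity=8)
    if k<2: continue
    i=1+np.argmax(st[1:,4]); q=X[l==i]; e=X[m&red]
    print(n,'grey',len(q),'z',np.median(q[:,2]),'red',len(e),e.mean(0) if len(e) else '')
    qq=np.vstack([q,e]).astype(np.float32)[:,:2]*1000
    ang=0.
    for it in range(5):
        a=np.radians(ang); ax=np.array([np.cos(a),np.sin(a)]); ay=np.array([-ax[1],ax[0]])
        U=qq@ax; V=qq@ay; L=U.max(); hd=(U<L-70)&(U>U.min()+10)
        bins=np.arange(U[hd].min(),U[hd].max(),8); B=[]
        for b in bins:
            v=V[hd&(U>=b)&(U<b+8)]
            if len(v)>4: B.append((b+4,(v.min()+v.max())/2,np.ptp(v)))
        B=np.array(B); f=np.polyfit(B[:,0],B[:,1],1); ang+=np.degrees(np.arctan(f[0]))
    a=np.radians(ang); ax=np.array([np.cos(a),np.sin(a)]); ay=np.array([-ax[1],ax[0]]); U=qq@ax;V=qq@ay
    Hd=V[U>U.max()-45]; hd=V[(U<U.max()-70)&(U>U.min()+10)]
    print('  ang',round(ang,2),'umin/max',U.min(),U.max(),'len',np.ptp(U),'head w',np.ptp(Hd),'handle w',np.median(B[:,2]))
    vm=np.polyval(np.polyfit(U[(U<U.max()-70)],V[U<U.max()-70],0),0); vc=(np.percentile(hd,2)+np.percentile(hd,98))/2
    for nm,u in [('origin by head',U.max()-25),('origin by tail',U.min()+185)]:
        o=u*ax+vc*ay; print('   ',nm,o,'grip',o-105*ax)
E
python3 sp.py .044 8 .36 .62 -.42 -.25
```

```text
23.75 [ 0.46316095 -0.33351358  0.17357726] [ 1.79991707e+02 -2.55684956e-03 -1.76362479e+02] [ 60.60445019  15.79083459 -35.02431705  91.41909781   9.2677455
  75.72920353 117.9421264 ]
wrist grey 3452 z 0.04371600201436779 red 824 [ 0.40886976 -0.33742402  0.04390584]
  ang 4.5 umin/max 365.034367393516 533.3753408379149 len 168.3409734443989 head w 67.06785870479109 handle w 20.989356365596336
    origin by head [ 535.70429745 -327.43742644] grip [ 431.02768937 -335.67197077]
    origin by tail [ 577.23501741 -324.17034929] grip [ 472.55840933 -332.40489362]
scene grey 107 z 0.04330138459841437 red 112 [ 0.41101375 -0.33698427  0.04375945]
  ang 5.42 umin/max 361.2005439342709 565.7920963291567 len 204.5915523948858 head w 11.730575754204665 handle w 21.49725270152362
    origin by head [ 573.73224251 -321.661545  ] grip [ 469.20148562 -331.57723276]
    origin by tail [ 579.11651986 -321.15079759] grip [ 474.58576297 -331.06648536]
side grey 415 z 0.04444140778090422 red 64 [ 0.40864909 -0.3345582   0.04456956]
  ang 4.51 umin/max 365.7017231032937 571.3281567110364 len 205.62643360774268 head w 73.90235775277472 handle w 23.640017022025006
    origin by head [ 573.59593629 -323.93596201] grip [ 468.9214961  -332.19801806]
    origin by tail [ 577.95594214 -323.59182248] grip [ 473.28150194 -331.85387853]
```

View pics/wrist_8.png

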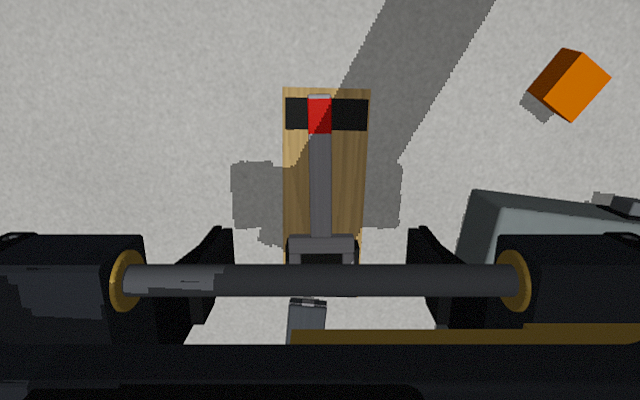

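Emit:
step_arm(slide=[[0.008,0.0015,-0.03],[0.008,0.0015,-0.06],[0.008,0.0015,-0.09],[0.008,0.0015,-0.12],[0.008,0.0015,-0.145],[0.008,0.0015,-0.165],[0.008,0.0015,-0.178],[0.008,0.0015,-0.185],[0.008,0.0015,-0.188],[0.008,0.0015,-0.188]], roll=[0.015,0.015,0.015,0.015,0.015,0.015,0.015,0.015,0.015,0.015])

```text
clock: 24.73
ee_pos: [0.4715, -0.3321, -0.0141]
ee_rot: [-180.0, 0.0, -175.3]
ft_force: [0.0, 1.3, 0.9]
finger_gap: 0.087
grip_force: 0.0
```

Emit:
step_arm(slide=[[0,0,0],[0,0,0],[0,0,0],[0,0,0],[0,0,0],[0,0,0],[0,0,0],[0,0,0],[0,0,0],[0,0,0],[0,0,0],[0,0,0]], roll=[0,0,0,0,0,0,0,0,0,0,0,0], hand=0.01, grip_force=50)

```text
clock: 25.73
ee_pos: [0.4712, -0.3321, -0.0143]
ee_rot: [180.0, -0.0, -175.3]
ft_force: [-0.2, -0.7, 0.1]
finger_gap: 0.0212
grip_force: 50.0
```

Emit:
step_arm(slide=[[0,0,0],[0,0,0.005],[0,0,0.015],[0,0,0.03],[0,0,0.05],[0,0,0.07],[0,0,0.09],[0,0,0.11],[0,0,0.13],[0,0,0.14],[0,0,0.14]], roll=[0,0,0,0,0,0,0,0,0,0,0])

```text
clock: 26.65
ee_pos: [0.4725, -0.3326, 0.1285]
ee_rot: [-179.8, 0.2, -175.3]
ft_force: [0.3, -0.2, -2.9]
finger_gap: 0.0217
grip_force: 50.0
```

```bash
python3 st.py; python3 sp.py .184 9 .36 .62 -.42 -.25;python3 sp.py .177 9 .36 .62 -.42 -.25
```

```text
clock 26.65
joints [ 59.6558  18.4947 -35.0149  93.9602  11.167   70.8358 117.1066]
ee_pos [ 0.4725 -0.3326  0.1285]
ee_rot [-1.798402e+02  1.633000e-01 -1.752818e+02]
ft_force [ 0.3237 -0.2162 -2.9426]
ft_torque [ 0.0352 -0.0765 -0.0175]
finger_gap 0.0217
grip_force 49.974
26.65 [ 0.47245541 -0.33259938  0.12847986] [-1.79840199e+02  1.63280328e-01 -1.75281812e+02] [ 59.6558129   18.49467004 -35.01492326  93.96020164  11.1670131
  70.83579702 117.10662056]
wrist grey 4850 z 0.18660601902232246 red 4335 [ 0.40937522 -0.33683705  0.18685522]
26.7 [ 0.47164642 -0.33221905  0.12655411] [-1.79926723e+02  6.53404919e-02 -1.75288993e+02] [ 59.64524295  18.58691929 -34.98588701  94.0909485   11.19285988
  70.75512014 117.08421616]
wrist grey 1 z 0.18175817790536825 red 0 Traceback (most recent call last):
  File "sp.py", line 19, in <module>
    bins=np.arange(U[hd].min(),U[hd].max(),8); B=[]
                   ~~~~~~~~~^^
    return umr_minimum(a, axis, None, out, keepdims, initial, where)
ValueError: zero-size array to reduction operation minimum which has no identity
Traceback (most recent call last):
  File "sp.py", line 19, in <module>
    bins=np.arange(U[hd].min(),U[hd].max(),8); B=[]
                   ~~~~~~~~~^^
ValueError: zero-size array to reduction operation minimum which has no identity
```

Emit:
step_arm(slide=[[0.001,0.005,0],[0.004,0.018,0],[0.01,0.04,0],[0.017,0.07,0],[0.024,0.1,0],[0.032,0.13,0],[0.039,0.16,0],[0.047,0.19,0],[0.054,0.22,0],[0.061,0.25,0],[0.067,0.275,0],[0.071,0.29,0]], roll=[0,0.01,0.02,0.03,0.04,0.05,0.06,0.07,0.08,0.09,0.1,0.101])

```text
clock: 27.75
ee_pos: [0.5418, -0.0366, 0.1251]
ee_rot: [179.9, -0.0, -169.2]
ft_force: [1.0, 0.1, -3.7]
finger_gap: 0.0214
grip_force: 50.0
```

Emit:
step_arm(slide=[[0.005,0.02,0],[0.01,0.04,0],[0.014,0.055,0],[0.016,0.065,0],[0.0175,0.07,0],[0.0175,0.071,0],[0.0175,0.071,0],[0.0175,0.071,0]], roll=[0,0,0,0,0,0,0,0])

```text
clock: 28.42
ee_pos: [0.5596, 0.0279, 0.1255]
ee_rot: [-180.0, -0.0, -169.6]
ft_force: [0.2, 0.8, -1.9]
finger_gap: 0.0215
grip_force: 50.0
```

```bash
cat > sq.py <<'E'
# spanner pose from edges: top plane points, prints head extents in frame of given angle
from h import *
import sys
tag=sys.argv[1]; s=manip.read_state(); P=s['ee_pos']; print(s['clock'],P,s['ee_rot'][2],s['joints'].round(),s['finger_gap'],s['ft_force'])
zt=P[2]+.058
for n in ['scene','side','wrist']:
    c=cam(n); p,d=manip.snapshot(n); X=cloud(c,d); cv2.imwrite(f'pics/{n}_{tag}.png',p); h=cv2.cvtColor(p,cv2.COLOR_BGR2HSV)
    ph=np.radians(s['ee_rot'][2]-180); ax=np.array([np.cos(ph),np.sin(ph)]); ay=np.array([-ax[1],ax[0]])
    D=X[...,:2]-P[:2]; U=D@ax*1000; V=D@ay*1000
    m=(d>0)&(abs(X[...,2]-zt)<.006)&(U>-90)&(U<140)&(abs(V)<45)&(h[...,2]>50)
    for nm,mm in [('head',m&(U>60)),('handle',m&(U>20)&(U<70)),('tail',m&(U<-40))]:
        if mm.sum()>8:
            print(n,nm,mm.sum(),'U',np.percentile(U[mm],[1,99]).round(1),'V',np.percentile(V[mm],[1,99]).round(1),'meanV',V[mm].mean().round(1),'z',np.median(X[...,2][mm]).round(4))
    for side in (1,-1):
        mm=m&(U>85)&(V*side>10)
        if mm.sum()>8:
            a=np.polyfit(U[mm],V[mm],1); print('   prong',side,'V inner',np.percentile(V[mm]*side,3).round(1),'outer',np.percentile(V[mm]*side,97).round(1),'slope deg',np.degrees(a[0]).round(2))
E
python3 sq.py 10
```

```text
28.4167 [0.55955567 0.02788813 0.12546147] -169.57131758697736 [ 31.  19. -47.  96.  15.  71.  82.] 0.02151577760313572 [ 0.2045894   0.83728909 -1.94408687]
scene head 517 U [ 61.5 127.8] V [-35.1  33.3] meanV -3.2 z 0.1825
scene handle 264 U [20.7 69.8] V [-34.3  30. ] meanV -3.2 z 0.1832
   prong 1 V inner 21.3 outer 33.0 slope deg 1.08
   prong -1 V inner 23.5 outer 35.1 slope deg -0.62
side head 460 U [ 60.3 126.2] V [-35.1  34.3] meanV 1.9 z 0.1837
side handle 189 U [42.8 69.8] V [-33.6  33.8] meanV 3.3 z 0.1841
side tail 166 U [-81.4 -45.9] V [-11.9  12.6] meanV 2.8 z 0.1848
   prong 1 V inner 23.3 outer 34.4 slope deg -0.79
   prong -1 V inner 21.5 outer 35.0 slope deg -0.03
wrist handle 1138 U [20.1 33.9] V [-10.4  11. ] meanV 0.2 z 0.1835
wrist tail 5717 U [-81.9 -40.5] V [-10.1  11.6] meanV 0.8 z 0.1841
```

Emit:
step_arm(slide=[[0.001,0.001,-0.01],[0.002,0.0015,-0.025],[0.002,0.0015,-0.038],[0.002,0.0015,-0.045],[0.002,0.0015,-0.045],[0.002,0.0015,-0.045],[0.002,0.0015,-0.045]], roll=[0,0,0,0,0,0,0])

```text
clock: 29.15
ee_pos: [0.5621, 0.0306, 0.0812]
ee_rot: [180.0, 0.0, -169.5]
ft_force: [0.3, 0.2, -2.9]
finger_gap: 0.0215
grip_force: 50.0
```

```bash
python3 sq.py 11; python3 -c "
import cv2
a=cv2.imread('pics/side_11.png')[170:270,225:345]; b=cv2.imread('pics/scene_11.png')[160:260,290:410]
import numpy as np
cv2.imwrite('pics/cc.png',cv2.resize(np.hstack([a,b]),(792,330),interpolation=2))"
```

```text
29.15 [0.56210881 0.03064162 0.08118759] -169.4983653835518 [ 30.  22. -46.  99.  17.  67.  80.] 0.021513933124289276 [ 0.25360969  0.17440411 -2.91753889]
scene head 500 U [ 61.8 127.5] V [-35.1  32.6] meanV -3.2 z 0.1385
scene handle 259 U [21.3 69.7] V [-34.2  30.5] meanV -2.9 z 0.1388
   prong 1 V inner 20.7 outer 32.3 slope deg 1.51
   prong -1 V inner 23.7 outer 35.2 slope deg 0.25
side head 441 U [ 60.4 127. ] V [-33.9  33.9] meanV 2.9 z 0.1397
side handle 179 U [43.8 69.8] V [-32.9  33.9] meanV 3.0 z 0.14
side tail 146 U [-80.4 -44.3] V [-9.7 12.3] meanV 2.9 z 0.1405
   prong 1 V inner 21.8 outer 33.6 slope deg -0.09
   prong -1 V inner 22.0 outer 34.0 slope deg -1.34
wrist handle 1136 U [20.1 33.7] V [-10.4  11. ] meanV 0.3 z 0.1394
wrist tail 5709 U [-81.9 -40.6] V [-10.1  11.6] meanV 0.7 z 0.1399
```

View pics/cc.png

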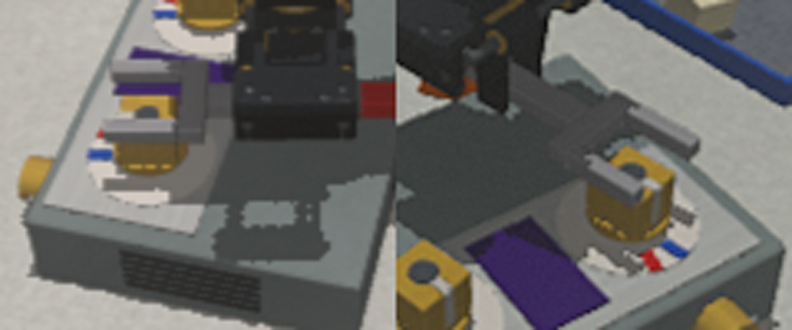

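The crop shows the spanner jaws straddling nut_a just above it, and the stripe lies towards the blue mark. Descending slowly.

Emit:
step_arm(slide=[[0,-0.0005,-0.004],[0,-0.0005,-0.008],[0,-0.0005,-0.012],[0,-0.0005,-0.016],[0,-0.0005,-0.02],[0,-0.0005,-0.024],[0,-0.0005,-0.028],[0,-0.0005,-0.031],[0,-0.0005,-0.034],[0,-0.0005,-0.036],[0,-0.0005,-0.036]], roll=[0,0,0,0,0,0,0,0,0,0,0])

```text
clock: 30.22
ee_pos: [0.5615, 0.03, 0.0442]
ee_rot: [180.0, -0.0, -169.5]
ft_force: [-0.5, 0.2, -3.1]
finger_gap: 0.0216
grip_force: 50.0
```

```bash
python3 st.py; python3 sq.py 12 | grep -v wrist
```

```text
clock 30.2167
joints [ 29.1875  24.501  -44.6935 100.534   19.11    62.8885  78.7079]
ee_pos [0.5615 0.03   0.0442]
ee_rot [ 1.799858e+02 -3.400000e-02 -1.695009e+02]
ft_force [-0.4938  0.1805 -3.0521]
ft_torque [ 0.0897 -0.0167 -0.009 ]
finger_gap 0.0216
grip_force 49.974
30.2167 [0.56150992 0.03000785 0.0442275 ] -169.50089104275725 [ 29.  25. -45. 101.  19.  63.  79.] 0.021606508362865238 [-0.49382028  0.18053322 -3.05214028]
scene head 448 U [ 60.8 127.8] V [-35.   32.6] meanV -11.6 z 0.1017
scene handle 248 U [20.7 69.6] V [-34.4  31. ] meanV -2.7 z 0.1018
   prong 1 V inner 10.5 outer 33.1 slope deg -18.96
   prong -1 V inner 13.4 outer 34.6 slope deg 2.84
side head 378 U [ 60.6 127.1] V [-32.1  34.3] meanV 12.1 z 0.1029
side handle 162 U [43.6 69.7] V [-30.6  34.3] meanV 2.6 z 0.1033
side tail 159 U [-81.7 -44.1] V [-11.7  12.7] meanV 2.6 z 0.1036
   prong 1 V inner 16.8 outer 34.0 slope deg 1.55
```

Emit:
step_arm(slide=[[-0.0007,0.0044,0],[-0.0013,0.0098,0],[-0.0017,0.0151,0],[-0.0017,0.0205,0],[-0.0015,0.0258,0],[-0.001,0.0312,0],[-0.0002,0.0365,0],[0.0009,0.0417,0],[0.0009,0.0417,0]], roll=[-0.044,-0.096,-0.148,-0.201,-0.253,-0.305,-0.358,-0.41,-0.41])

```text
clock: 31.12
ee_pos: [0.5632, 0.0709, 0.045]
ee_rot: [-179.9, 0.1, 166.9]
ft_force: [2.9, -4.6, -4.6]
finger_gap: 0.0214
grip_force: 50.2
```

```bash
python3 st.py;  python3 nut.py 13
```

```text
clock 31.1167
joints [ 21.9457  23.9716 -40.9883  99.912   17.6003  62.6451  52.0915]
ee_pos [0.5632 0.0709 0.045 ]
ee_rot [-1.799050e+02  8.290000e-02  1.668812e+02]
ft_force [ 2.9228 -4.594  -4.65  ]
ft_torque [-0.8717 -0.2487  0.5657]
finger_gap 0.0214
grip_force 50.152
31.1167 [0.56323068 0.07091838 0.04495728] [-1.79904958e+02  8.28684108e-02  1.66881182e+02] [ 21.94565088  23.9716048  -40.98832542  99.91203096  17.60026277
  62.64508699  52.09151714] [-0.87167513 -0.24868369  0.56574646]
scene a 287 [664.2  47.3] [41.  41.7] a 85.0 stripe 2.5349851171478006 14
scene b 355 [ 653.9 -101.7] [41. 40.] a 11.0 stripe 12.244115638949966 23
side a 250 [663.1  48.3] [43.2 40.2] a 86.5 stripe -4.100634014806086 14
```

Emit:
step_arm(slide=[[0.0007,0.0026,0],[0.0013,0.0052,0],[0.0021,0.0078,0],[0.003,0.0103,0],[0.0039,0.0128,0],[0.0048,0.0153,0],[0.0059,0.0178,0],[0.007,0.0203,0],[0.007,0.0203,0]], roll=[-0.026,-0.052,-0.079,-0.105,-0.131,-0.157,-0.183,-0.209,-0.209])

```text
clock: 32.02
ee_pos: [0.5699, 0.0909, 0.0447]
ee_rot: [-179.9, 0.1, 155.0]
ft_force: [-0.1, -5.9, -3.1]
finger_gap: 0.0214
grip_force: 50.3
```

```bash
python3 st.py;  python3 nut.py 14 | tail -3; python3 sq.py 14
```

```text
clock 32.0167
joints [ 18.0864  24.6448 -38.8934  98.5208  17.2064  62.9243  38.7799]
ee_pos [0.5699 0.0909 0.0447]
ee_rot [-1.799197e+02  5.130000e-02  1.549713e+02]
ft_force [-0.0829 -5.8858 -3.0776]
ft_torque [-1.107  -0.1774  0.7405]
finger_gap 0.0214
grip_force 50.2983
scene a 284 [663.1  47.7] [40.6 41.7] a 73.7 stripe -14.108581524075229 15
scene b 352 [ 653.4 -101.8] [40.6 39.7] a 10.6 stripe 12.761095026700305 22
side a 248 [663.6  48.1] [41.7 41.4] a 73.4 stripe -19.89860198551327 14
32.1667 [0.56979987 0.09074955 0.04468859] 155.04788886585447 [ 18.  25. -39.  99.  17.  63.  39.] 0.021322083388344328 [ 1.10301434 -4.29751937 -2.83076872]
scene head 439 U [ 61.1 128.1] V [-33.3  34. ] meanV -4.0 z 0.1023
scene handle 217 U [21.6 69.4] V [-32.9  31.5] meanV -1.1 z 0.1025
   prong 1 V inner 12.4 outer 34.2 slope deg -11.17
   prong -1 V inner 12.4 outer 33.0 slope deg 5.72
side head 144 U [ 81.5 127.2] V [-32.9  35. ] meanV 9.3 z 0.1034
side tail 194 U [-81.6 -40.8] V [-12.9  10.4] meanV 0.7 z 0.1035
   prong 1 V inner 18.9 outer 34.9 slope deg 7.52
   prong -1 V inner 13.5 outer 33.0 slope deg -11.85
wrist handle 1113 U [20.2 33.7] V [-10.8  10.5] meanV -0.2 z 0.1027
wrist tail 5714 U [-82.1 -40.5] V [-11.9   9.7] meanV -1.1 z 0.1031
```

Emit:
step_arm(slide=[[0.0012,0.0024,0],[0.0024,0.0048,0],[0.0024,0.0048,0]], roll=[-0.026,-0.052,-0.052])

```text
clock: 32.57
ee_pos: [0.5721, 0.0953, 0.0446]
ee_rot: [-179.9, 0.0, 152.0]
ft_force: [-0.0, -6.6, -2.9]
finger_gap: 0.0215
grip_force: 50.5
```

```bash
python3 st.py;  python3 nut.py 15 | tail -3
```

```text
clock 32.5667
joints [ 17.1299  24.8889 -38.3304  98.0784  17.1558  63.0537  35.497 ]
ee_pos [0.5721 0.0953 0.0446]
ee_rot [-1.798768e+02  4.120000e-02  1.519948e+02]
ft_force [-0.0164 -6.5802 -2.889 ]
ft_torque [-1.3661 -0.0319  0.9361]
finger_gap 0.0215
grip_force 50.5164
scene a 279 [663.8  47.6] [40.  39.9] a 70.9 stripe -16.57945115358457 16
scene b 355 [ 653.2 -101.6] [41.7 40.8] a 12.3 stripe 12.076120227189373 22
side a 241 [663.   48.1] [41.5 41. ] a 72.6 stripe -18.005918763427715 13
```

Emit:
step_arm(slide=[[0.0013,0.0024,0],[0.0026,0.0047,0],[0.004,0.007,0],[0.004,0.007,0]], roll=[-0.026,-0.052,-0.078,-0.078])

```text
clock: 33.05
ee_pos: [0.5748, 0.099, 0.0437]
ee_rot: [-179.6, 0.0, 147.4]
ft_force: [-4.9, -15.5, -0.5]
finger_gap: 0.0215
grip_force: 51.3
```

```bash
python3 st.py;  python3 nut.py 16 | tail -3;python3 sq.py 16
```

```text
clock 33.05
joints [ 15.7393  25.3016 -37.3456  97.4025  17.1762  63.4029  30.6001]
ee_pos [0.5748 0.099  0.0437]
ee_rot [-1.795644e+02  1.750000e-02  1.474293e+02]
ft_force [ -4.8973 -15.5456  -0.4996]
ft_torque [-3.3996  0.99    1.0888]
finger_gap 0.0215
grip_force 51.3221
scene a 284 [663.6  47.7] [40.1 40.8] a 70.6 stripe -17.549765457944098 16
scene b 358 [ 653.7 -102.2] [41.7 40.3] a 12.0 stripe 14.98737064470116 22
side a 240 [663.2  47.8] [41.3 42. ] a 70.8 stripe -11.90338952154368 15
33.2 [0.57472775 0.09888808 0.04378808] 147.50755416279483 [ 16.  25. -37.  97.  17.  63.  31.] 0.02189985832906208 [ -4.98461392 -14.37215615  -0.49830624]
scene head 426 U [ 60.8 128.8] V [-29.6  38.5] meanV 1.2 z 0.1022
scene handle 209 U [21.1 69.6] V [-29.1  34.8] meanV 1.5 z 0.1021
scene tail 17 U [-76.1 -41.2] V [-1.2  8. ] meanV 3.4 z 0.1015
   prong 1 V inner 11.7 outer 38.8 slope deg -11.53
   prong -1 V inner 11.5 outer 29.1 slope deg 4.76
side head 91 U [ 85.9 128. ] V [-28.4  39.7] meanV 13.7 z 0.1036
side tail 197 U [-81.6 -40.5] V [-14.8   8.5] meanV -2.1 z 0.1022
   prong 1 V inner 24.6 outer 39.4 slope deg 13.61
   prong -1 V inner 21.6 outer 28.4 slope deg 4.17
wrist handle 1122 U [20.2 33.4] V [-9.5 12. ] meanV 1.2 z 0.102
wrist tail 5738 U [-82.5 -40.4] V [-14.6   7.6] meanV -3.4 z 0.1016
```

Emit:
step_arm(slide=[[-0.0022,-0.004,0],[-0.0043,-0.008,0],[-0.0063,-0.012,0],[-0.0082,-0.0159,0],[-0.0082,-0.0159,0]], roll=[0.044,0.087,0.131,0.175,0.175])

```text
clock: 33.77
ee_pos: [0.5675, 0.0873, 0.0447]
ee_rot: [180.0, -0.0, 157.7]
ft_force: [0.3, -0.2, -2.2]
finger_gap: 0.0213
grip_force: 49.8
```

```bash
python3 st.py;  python3 nut.py 17 | tail -3;python3 sq.py 17
```

```text
clock 33.7667
joints [ 19.0088  24.4488 -39.4421  98.9292  17.1685  62.8202  41.8247]
ee_pos [0.5675 0.0873 0.0447]
ee_rot [ 1.799972e+02 -2.880000e-02  1.576827e+02]
ft_force [ 0.2987 -0.246  -2.2108]
ft_torque [ 0.1341 -0.1121 -0.0067]
finger_gap 0.0213
grip_force 49.7988
scene a 286 [663.9  47.5] [40.4 41.2] a 70.2 stripe -17.885689507665735 17
scene b 353 [ 653.7 -101.7] [41.4 40.2] a 9.2 stripe 12.699030597099766 22
side a 243 [662.9  48.8] [40.7 41.1] a 66.5 stripe -14.392382019589634 16
33.9167 [0.56794835 0.08809519 0.04479753] 157.51652858964297 [ 19.  24. -39.  99.  17.  63.  42.] 0.02155557608682283 [-0.61426346 -0.73829569 -2.54361091]
scene head 444 U [ 61.1 128. ] V [-33.3  33.8] meanV -3.7 z 0.102
scene handle 223 U [21.4 69.7] V [-32.8  32.4] meanV -1.0 z 0.1021
   prong 1 V inner 11.5 outer 34.0 slope deg -11.2
   prong -1 V inner 12.3 outer 33.0 slope deg 7.24
side head 159 U [ 81.4 125.7] V [-32.7  34.8] meanV 10.8 z 0.1028
side tail 195 U [-82.1 -40.9] V [-12.7  10.8] meanV 0.4 z 0.1041
   prong 1 V inner 17.7 outer 34.5 slope deg 2.62
   prong -1 V inner 17.7 outer 33.1 slope deg -10.56
wrist handle 1126 U [20.2 33.7] V [-10.8  10.4] meanV -0.1 z 0.1025
wrist tail 5784 U [-82.5 -40.5] V [-12.1   9.6] meanV -1.3 z 0.1033
```

Emit:
step_arm(slide=[[0,0,0.005],[0,0,0.012],[0,0,0.02],[0,0,0.03],[0,0,0.042],[0,0,0.055],[0,0,0.07],[0,0,0.08],[0,0,0.08],[0,0,0.08]], roll=[0,0,0,0,0,0,0,0,0,0])

```text
clock: 34.9
ee_pos: [0.5683, 0.0881, 0.1254]
ee_rot: [180.0, 0.1, 157.6]
ft_force: [-0.1, -1.1, -4.3]
finger_gap: 0.0216
grip_force: 49.8
```

Emit:
step_arm(slide=[[0,-0.007,0],[-0.001,-0.02,0],[-0.003,-0.04,0],[-0.005,-0.065,0],[-0.007,-0.09,0],[-0.009,-0.115,0],[-0.011,-0.14,0],[-0.013,-0.165,0],[-0.015,-0.185,0],[-0.0155,-0.2,0],[-0.0155,-0.208,0],[-0.0155,-0.208,0]], roll=[0.02,0.06,0.12,0.18,0.24,0.3,0.36,0.42,0.48,0.53,0.56,0.56])

```text
clock: 35.9
ee_pos: [0.5515, -0.1228, 0.1235]
ee_rot: [180.0, -0.1, -170.4]
ft_force: [-0.1, 0.1, -3.9]
finger_gap: 0.0218
grip_force: 49.8
```

Emit:
step_arm(slide=[[0,0,-0.01],[0,0,-0.02],[0,0,-0.03],[0,0,-0.04],[0,0,-0.04],[0,0,-0.04]], roll=[0,0,0,0,0,0])

```text
clock: 36.4
ee_pos: [0.5518, -0.1195, 0.0837]
ee_rot: [179.9, -0.1, -170.3]
ft_force: [-0.3, -0.6, -2.7]
finger_gap: 0.0212
grip_force: 49.8
```

```bash
python3 nut.py 18 | tail -4;python3 sq.py 18
```

```text
66.3949858   96.68966596] [ 0.0448517  -0.01975593  0.00621121]
scene a 282 [663.2  47.4] [41.1 42.4] a 70.1 stripe -22.15564977236906 20
scene b 245 [ 653.4 -100.9] [41.5 39.1] a 8.9 stripe 15.18824916103373 23
side a 246 [662.8  48.1] [41.2 40.4] a 68.2 stripe -12.517306080456542 14
36.55 [ 0.55280252 -0.11995676  0.0851849 ] -170.2970140853269 [ 41.  21. -40.  98.  14.  66.  97.] 0.021371342481859654 [ 0.65848844  0.35126623 -2.52453941]
scene head 600 U [ 61.2 127.7] V [-32.4  35.5] meanV -0.6 z 0.1423
scene handle 319 U [21.1 69.8] V [-32.4  33.3] meanV -0.5 z 0.1426
scene tail 12 U [-59.3 -46.4] V [-11.7  -9.5] meanV -11.0 z 0.141
   prong 1 V inner 23.2 outer 35.5 slope deg 1.31
   prong -1 V inner 20.8 outer 32.2 slope deg 0.76
side head 325 U [ 60.4 125.7] V [-30.7  36.6] meanV 4.3 z 0.1432
side handle 149 U [39.7 69.7] V [-30.9  35.1] meanV 5.4 z 0.1437
side tail 116 U [-82.3 -47.2] V [-12.   12.3] meanV 1.7 z 0.1445
   prong 1 V inner 25.9 outer 36.5 slope deg -1.36
   prong -1 V inner 19.1 outer 30.0 slope deg 0.59
wrist handle 1139 U [20.2 33.7] V [-10.   11.6] meanV 0.8 z 0.1431
wrist tail 5803 U [-82.5 -40.5] V [-11.5  10.2] meanV -0.6 z 0.1438
```

Emit:
step_arm(slide=[[0,-0.0008,-0.004],[0,-0.0008,-0.008],[0,-0.0008,-0.012],[0,-0.0008,-0.016],[0,-0.0008,-0.02],[0,-0.0008,-0.024],[0,-0.0008,-0.028],[0,-0.0008,-0.032],[0,-0.0008,-0.036],[0,-0.0008,-0.039],[0,-0.0008,-0.04],[0,-0.0008,-0.04]], roll=[0,0,0,0,0,0,0,0,0,0,0,0])

```text
clock: 37.7
ee_pos: [0.5522, -0.1209, 0.0444]
ee_rot: [180.0, -0.0, -170.3]
ft_force: [-0.0, 0.4, -3.5]
finger_gap: 0.0215
grip_force: 49.8
```

```bash
python3 st.py; python3 sq.py 19|head -12
```

```text
clock 37.7
joints [ 40.1943  23.2809 -39.1491 100.3011  16.3631  62.262   95.3141]
ee_pos [ 0.5522 -0.1209  0.0444]
ee_rot [ 1.799833e+02 -2.460000e-02 -1.703017e+02]
ft_force [-0.011   0.3907 -3.5284]
ft_torque [ 0.1303 -0.0291  0.0168]
finger_gap 0.0215
grip_force 49.7997
37.7 [ 0.55217849 -0.12085075  0.04436558] -170.30166608828927 [ 40.  23. -39. 100.  16.  62.  95.] 0.021451137241291343 [-0.0109666   0.39073596 -3.52842934]
scene head 549 U [ 60.4 127.5] V [-32.6  34.9] meanV -6.7 z 0.1016
scene handle 304 U [20.8 69.6] V [-32.  32.] meanV -0.3 z 0.1019
   prong 1 V inner 10.7 outer 35.4 slope deg -16.65
   prong -1 V inner 14.4 outer 31.8 slope deg 1.39
side head 280 U [ 60.6 126.9] V [-29.4  37.1] meanV 14.6 z 0.1031
side handle 141 U [38.3 69.8] V [-27.3  35.3] meanV 4.7 z 0.1033
side tail 108 U [-81.9 -46.1] V [-10.7  11.5] meanV 2.4 z 0.1039
   prong 1 V inner 19.4 outer 36.6 slope deg 2.47
wrist handle 1172 U [20.1 34. ] V [-9.9 11.6] meanV 0.8 z 0.1027
wrist tail 5739 U [-82.1 -40.5] V [-11.4  10.3] meanV -0.6 z 0.1034
```

Emit:
step_arm(slide=[[-0.0007,0.0044,0],[-0.0013,0.0098,0],[-0.0017,0.0151,0],[-0.0017,0.0205,0],[-0.0015,0.0258,0],[-0.001,0.0312,0],[-0.0002,0.0365,0],[0.0009,0.0417,0],[0.0009,0.0417,0]], roll=[-0.044,-0.096,-0.148,-0.201,-0.253,-0.305,-0.358,-0.41,-0.41])

```text
clock: 38.6
ee_pos: [0.5534, -0.0799, 0.045]
ee_rot: [-179.9, 0.0, 166.1]
ft_force: [-0.7, -4.7, -2.6]
finger_gap: 0.0218
grip_force: 50.2
```

Emit:
step_arm(slide=[[0.0007,0.0026,0],[0.0013,0.0052,0],[0.0021,0.0078,0],[0.003,0.0103,0],[0.0039,0.0128,0],[0.0048,0.0153,0],[0.0059,0.0178,0],[0.007,0.0203,0],[0.007,0.0203,0]], roll=[-0.026,-0.052,-0.079,-0.105,-0.131,-0.157,-0.183,-0.209,-0.209])

```text
clock: 39.35
ee_pos: [0.5598, -0.0601, 0.0447]
ee_rot: [-179.9, 0.0, 154.2]
ft_force: [-2.8, -5.1, -2.4]
finger_gap: 0.0215
grip_force: 50.3
```

```bash
python3 st.py;  python3 nut.py 20 | tail -4; python3 sq.py 20
```

```text
clock 39.35
joints [ 30.2825  21.8843 -34.5064 100.7939  14.0058  61.6788  55.1968]
ee_pos [ 0.5598 -0.0601  0.0447]
ee_rot [-1.798744e+02  9.000000e-04  1.542098e+02]
ft_force [-2.7737 -5.15   -2.4245]
ft_torque [-0.9773  0.5236  0.7768]
finger_gap 0.0215
grip_force 50.3462
scene a 285 [664.1  47.4] [40.4 40.5] a 69.1 stripe -24.473701555798367 18
scene b 355 [ 654.  -101.9] [40.4 40.6] a 76.1 stripe -12.406146142951762 22
side a 250 [662.7  48.4] [41.5 41.9] a 72.1 stripe -12.53368924347037 16
side b 134 [ 653.5 -101.8] [40.5 42.6] a 75.3 stripe -21.314326275847936 12
39.5 [ 0.55973831 -0.06019685  0.04468456] 154.28927370543744 [ 30.  22. -35. 101.  14.  62.  55.] 0.021222365894429156 [-3.02969261 -4.64332315 -2.40615105]
scene head 523 U [ 60.6 128.6] V [-30.7  36.6] meanV 1.6 z 0.1021
scene handle 269 U [20.6 69.7] V [-30.7  34.1] meanV 1.8 z 0.1022
scene tail 35 U [-69.  -53.8] V [-9.6  8.2] meanV -0.1 z 0.1033
   prong 1 V inner 12.2 outer 36.8 slope deg -11.18
   prong -1 V inner 12.7 outer 29.8 slope deg 3.39
side head 94 U [ 82.1 126.8] V [-30.1  38.4] meanV 26.2 z 0.1029
side tail 150 U [-82.7 -40.6] V [-14.2   9.6] meanV -0.4 z 0.1038
   prong 1 V inner 21.7 outer 38.2 slope deg -2.06
wrist handle 1140 U [20.1 33.8] V [-10.1  11.5] meanV 0.7 z 0.1026
wrist tail 5776 U [-82.4 -40.5] V [-13.4   8.5] meanV -2.4 z 0.1032
```

Emit:
step_arm(slide=[[0.0012,0.0024,0],[0.0024,0.0048,0],[0.0037,0.0072,0],[0.005,0.0095,0],[0.0064,0.0118,0],[0.0064,0.0118,0]], roll=[-0.026,-0.052,-0.078,-0.104,-0.13,-0.13])

```text
clock: 40.15
ee_pos: [0.5648, -0.0512, 0.0441]
ee_rot: [-179.6, -0.0, 146.7]
ft_force: [-7.6, -12.4, -1.3]
finger_gap: 0.0221
grip_force: 51.6
```

```bash
python3 st.py;  python3 nut.py 21 | tail -4
```

```text
clock 40.15
joints [ 28.037   22.2892 -33.2579 100.1005  13.9565  61.9449  46.7412]
ee_pos [ 0.5648 -0.0512  0.0441]
ee_rot [-1.796281e+02 -2.500000e-02  1.466733e+02]
ft_force [ -7.5715 -12.3759  -1.2635]
ft_torque [-2.6676  1.481   1.1955]
finger_gap 0.0221
grip_force 51.6212
scene a 286 [663.5  47.3] [39.9 41.6] a 69.9 stripe -22.35414480588221 20
scene b 352 [ 653.6 -101.6] [40.  40.8] a 68.9 stripe -20.079596441932825 23
side a 254 [662.8  48.6] [41.  42.5] a 70.3 stripe -14.752660502698163 17
side b 101 [ 656.7 -102.3] [41.8 34.1] a 64.0 stripe -14.69240812024331 14
```

Emit:
step_arm(slide=[[-0.0022,-0.004,0],[-0.0043,-0.008,0],[-0.0063,-0.012,0],[-0.0082,-0.0159,0],[-0.0082,-0.0159,0]], roll=[0.044,0.087,0.131,0.175,0.175])

```text
clock: 40.72
ee_pos: [0.5583, -0.0639, 0.0448]
ee_rot: [-180.0, 0.0, 156.9]
ft_force: [-1.4, -0.6, -3.5]
finger_gap: 0.0215
grip_force: 49.5
```

```bash
python3 st.py; python3 nut.py 22 | tail -4; python3 sq.py 22 | tail -6
```

```text
clock 40.7167
joints [ 31.1453  21.7991 -34.9331 100.9824  13.9991  61.5805  58.3096]
ee_pos [ 0.5583 -0.0639  0.0448]
ee_rot [-1.799992e+02  1.360000e-02  1.568926e+02]
ft_force [-1.3727 -0.56   -3.4509]
ft_torque [ 0.0498 -0.0786 -0.0498]
finger_gap 0.0215
grip_force 49.522
scene a 284 [663.7  47.4] [40.9 41.3] a 72.7 stripe -22.881328331322468 20
scene b 352 [ 653.1 -101.5] [39.8 42.2] a 69.6 stripe -17.117736373165055 22
side a 249 [663.6  48.4] [41.  41.4] a 70.3 stripe -13.979827271907862 16
side b 153 [ 653.  -101.7] [41.1 41. ] a 68.6 stripe -13.67641414546078 13
   prong -1 V inner 13.2 outer 31.3 slope deg 5.56
side head 108 U [ 77.7 125.5] V [-31.5  36.6] meanV 27.0 z 0.1022
side tail 148 U [-82.5 -40.3] V [-12.8  10.6] meanV 0.3 z 0.1041
   prong 1 V inner 19.6 outer 36.3 slope deg -2.12
wrist handle 1122 U [20.1 33.8] V [-10.5  11. ] meanV 0.3 z 0.1026
wrist tail 5845 U [-82.9 -40.6] V [-12.7   9.2] meanV -1.8 z 0.1035
```

Emit:
step_arm(slide=[[0,0,0.005],[0,0,0.012],[0,0,0.02],[0,0,0.03],[0,0,0.042],[0,0,0.055],[0,0,0.07],[0,0,0.08],[0,0,0.08],[0,0,0.08]], roll=[0,0,0,0,0,0,0,0,0,0])

```text
clock: 41.85
ee_pos: [0.5588, -0.0631, 0.1254]
ee_rot: [180.0, 0.1, 156.8]
ft_force: [-1.0, 0.3, -3.7]
finger_gap: 0.0218
grip_force: 49.5
```

Emit:
step_arm(slide=[[-0.002,-0.006,0],[-0.006,-0.02,0],[-0.013,-0.04,0],[-0.022,-0.068,0],[-0.031,-0.096,0],[-0.04,-0.124,0],[-0.049,-0.152,0],[-0.058,-0.18,0],[-0.067,-0.208,0],[-0.075,-0.232,0],[-0.082,-0.252,0],[-0.0865,-0.2675,0]], roll=[0.01,0.05,0.09,0.14,0.19,0.24,0.29,0.34,0.39,0.43,0.46,0.4625])

```text
clock: 42.85
ee_pos: [0.4696, -0.3331, 0.1234]
ee_rot: [180.0, -0.1, -176.7]
ft_force: [-0.8, -0.3, -2.7]
finger_gap: 0.0218
grip_force: 49.5
```

Emit:
step_arm(slide=[[0,0,-0.01],[0,0,-0.025],[0,0,-0.045],[0,0,-0.06],[0,0,-0.07],[0,0,-0.07],[0,0,-0.07],[0,0,-0.07]], roll=[0,0,0,0,0,0,0,0])

```text
clock: 43.52
ee_pos: [0.4725, -0.3306, 0.0555]
ee_rot: [-180.0, 0.0, -176.7]
ft_force: [-0.2, 0.0, -2.1]
finger_gap: 0.0216
grip_force: 49.5
```

```bash
python3 sq.py 23
```

```text
43.5167 [ 0.47246682 -0.33064849  0.05545395] -176.6794922475294 [ 55.  22. -30.  98.  12.  63. 115.] 0.021597182642701693 [-0.22894139  0.01524837 -2.09903707]
scene head 659 U [ 61.  127.7] V [-31.1  36.6] meanV 1.2 z 0.1122
scene handle 342 U [20.8 69.8] V [-30.1  34.2] meanV 1.5 z 0.1127
scene tail 50 U [-72.6 -40.1] V [-7.4  9.8] meanV 1.3 z 0.1141
   prong 1 V inner 25.2 outer 36.7 slope deg 2.17
   prong -1 V inner 19.3 outer 30.6 slope deg 1.39
side head 235 U [ 60.3 125.7] V [-30.9  38.4] meanV 6.6 z 0.1137
side handle 110 U [24.1 69.7] V [-27.7  35.9] meanV 6.1 z 0.1138
side tail 90 U [-80.9 -43.7] V [-13.   12.9] meanV 2.1 z 0.1147
   prong 1 V inner 25.3 outer 38.5 slope deg -1.87
   prong -1 V inner 17.1 outer 30.9 slope deg 5.22
wrist handle 1135 U [20.1 33.9] V [-9.7 11.4] meanV 0.8 z 0.1135
wrist tail 5842 U [-82.7 -40.5] V [-12.2   9.7] meanV -1.2 z 0.1144
```

Emit:
step_arm(slide=[[-0.0007,-0.0014,-0.015],[-0.0007,-0.0014,-0.03],[-0.0007,-0.0014,-0.042],[-0.0007,-0.0014,-0.052],[-0.0007,-0.0014,-0.06],[-0.0007,-0.0014,-0.065],[-0.0007,-0.0014,-0.068],[-0.0007,-0.0014,-0.0695],[-0.0007,-0.0014,-0.0695]], roll=[0,0,0,0,0,0,0,0,0])

```text
clock: 44.42
ee_pos: [0.4716, -0.332, -0.0141]
ee_rot: [-180.0, 0.0, -176.7]
ft_force: [0.4, 0.7, -0.7]
finger_gap: 0.0215
grip_force: 49.5
```

Emit:
step_arm(slide=[[0,0,-0.0005],[0,0,-0.001],[0,0,-0.001],[0,0,-0.001]], roll=[0,0,0,0])

```text
clock: 44.75
ee_pos: [0.4718, -0.3321, -0.0143]
ee_rot: [-179.9, 0.0, -176.7]
ft_force: [-5.1, 2.2, 10.2]
finger_gap: 0.0221
grip_force: 49.6
```

Emit:
step_arm(slide=[[0,0,0.001],[0,0,0.001],[0,0,0.001],[0,0,0.001],[0,0,0.001],[0,0,0.001],[0,0,0.001],[0,0,0.001],[0,0,0.02],[0,0,0.05],[0,0,0.09],[0,0,0.13]], roll=[0,0,0,0,0,0,0,0,0,0,0,0], hand=0.087)

```text
clock: 45.75
ee_pos: [0.4706, -0.3313, 0.1151]
ee_rot: [179.9, -0.1, -176.7]
ft_force: [2.0, -0.3, 0.7]
finger_gap: 0.0856
grip_force: 0.0
```

Emit:
step_arm(slide=[[0,0,0.03],[0,0.02,0.06],[0,0.05,0.06],[0,0.09,0.06],[0,0.13,0.06],[0,0.15,0.06],[0,0.15,0.06],[0,0.15,0.06]], roll=[-0.1,-0.2,-0.3,-0.4,-0.5,-0.6,-0.7,-0.8])

```text
clock: 46.42
ee_pos: [0.4715, -0.1802, 0.1746]
ee_rot: [-180.0, 0.1, 137.4]
ft_force: [0.7, -0.3, 1.0]
finger_gap: 0.0865
grip_force: 0.0
```

```bash
python3 sp.py .044 24 .36 .62 -.42 -.25; python3 nut.py 25; python3 -c "
import cv2
cv2.imwrite('pics/e1.png',cv2.resize(cv2.imread('pics/scene_25.png')[130:340,120:450],(800,509),interpolation=2))"
```

```text
46.4167 [ 0.47149916 -0.18021573  0.17457898] [-1.79990992e+02  5.19226720e-02  1.37363817e+02] [ 46.47894536   6.35561604 -32.65577493 100.81982914   3.60016031
  73.81182288  60.34480685]
wrist grey 1058 z 0.04360627706728826 red 705 [ 0.40840846 -0.33505009  0.04356719]
  ang 1.1 umin/max 385.59788855048976 582.1799546011696 len 196.58206605067983 head w 55.92958845450903 handle w 22.73440912582734
    origin by head [ 563.66487048 -332.52868363] grip [ 458.68420508 -334.54360133]
    origin by tail [ 577.08033366 -332.27119761] grip [ 472.09966826 -334.2861153 ]
scene grey 1004 z 0.04343032332473212 red 111 [ 0.41103947 -0.33699183  0.04367914]
  ang 4.81 umin/max 364.32740616335377 570.0911820433713 len 205.76377588001753 head w 67.78105994890382 handle w 21.267339192646887
    origin by head [ 574.19771705 -323.01642033] grip [ 469.56747458 -331.82053079]
    origin by tail [ 578.41902331 -322.66121857] grip [ 473.78878084 -331.46532903]
side grey 424 z 0.04453670680647692 red 63 [ 0.40829962 -0.33437041  0.04415109]
  ang 5.48 umin/max 359.24378855894133 565.102125169986 len 205.8583366110447 head w 72.12180045673273 handle w 21.78310967971575
    origin by head [ 573.38500113 -321.09205259] grip [ 468.86485443 -331.11896313]
    origin by tail [ 577.50773699 -320.69654699] grip [ 472.98759029 -330.72345753]
46.5667 [ 0.47122889 -0.18185693  0.17421971] [-1.79997817e+02  8.23543871e-03  1.37620255e+02] [ 46.57386683   6.44418128 -32.5684067  100.77280094   3.61294855
  73.81404015  60.78225988] [ 0.00257594 -0.15874331 -0.02812097]
scene a 285 [663.6  47.3] [40.1 42.1] a 70.1 stripe -22.172867308308 19
scene b 355 [ 653.3 -101.7] [39.7 41.5] a 69.7 stripe -12.21153793657666 25
side a 246 [662.5  47.9] [42.1 41.5] a 66.2 stripe -11.08838639526167 15
side b 183 [ 653.3 -101.1] [41.9 40.4] a 71.2 stripe -15.381934798637824 13
```

View pics/e1.png

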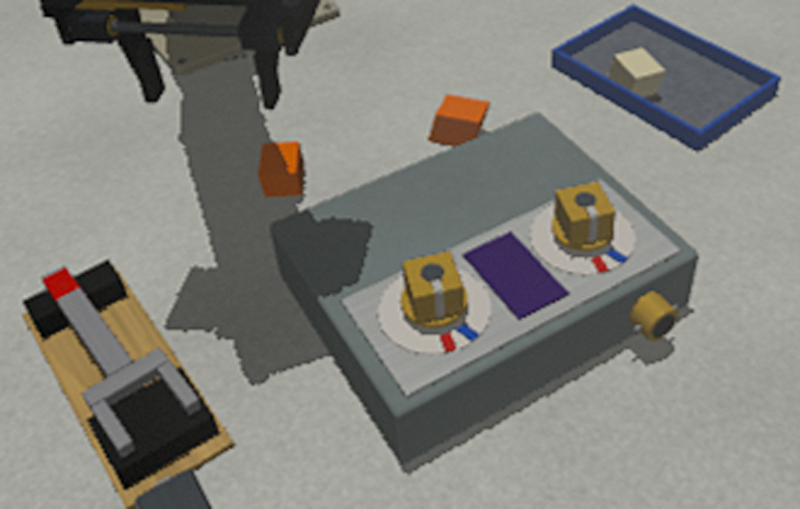

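Both stripes are on red, the spanner is back on its rest and the calcite is in the tray. Next is the button, with closed fingers.

Emit:
step_arm(slide=[[-0.005,0.02,0],[-0.01,0.05,0],[-0.015,0.08,0],[-0.02,0.11,0],[-0.025,0.14,0],[-0.03,0.16,0],[-0.0335,0.169,0],[-0.0335,0.169,0],[-0.0335,0.169,-0.02],[-0.0335,0.169,-0.05],[-0.0335,0.169,-0.08],[-0.0335,0.169,-0.1]], roll=[0.1,0.2,0.3,0.4,0.5,0.6,0.674,0.674,0.674,0.674,0.674,0.674], hand=0.0, grip_force=10)

```text
clock: 47.72
ee_pos: [0.4369, -0.0141, 0.0718]
ee_rot: [180.0, -0.1, 175.9]
ft_force: [-0.6, -0.7, -0.5]
finger_gap: 0.0153
grip_force: 0.0
```

Emit:
step_arm(slide=[[0,0,-0.02],[0,0,-0.04],[0,0,-0.06],[0,0,-0.075],[0,0,-0.085],[0,0,-0.085],[0,0,-0.085],[0,0,-0.085]], roll=[0,0,0,0,0,0,0,0])

```text
clock: 48.38
ee_pos: [0.4385, -0.0132, -0.01]
ee_rot: [180.0, 0.1, 176.0]
ft_force: [0.2, 0.4, 0.7]
finger_gap: 0.0004
grip_force: 0.0
```

```bash
python3 st.py; python3 - <<'E'
from h import *
s=manip.read_state()
c=cam('side'); p,d=manip.snapshot('side'); X=cloud(c,d); cv2.imwrite('pics/b1.png',cv2.resize(p[140:290,280:440],(640,600),interpolation=2))
m=(d>0)&(X[...,0]>.45)&(X[...,0]<.482)&(abs(X[...,1]+.015)<.03)&(X[...,2]>.02)&(X[...,2]<.06)
q=X[m]; print(len(q)); 
if len(q): print(np.percentile(q,[2,50,98],axis=0))
E
```

```text
clock 48.3833
joints [ 35.3542  12.4776 -41.9854 120.5642  10.8031  50.5355  73.1836]
ee_pos [ 0.4385 -0.0132 -0.01  ]
ee_rot [1.799991e+02 6.330000e-02 1.760408e+02]
ft_force [0.2112 0.403  0.7253]
ft_torque [ 0.1133 -0.1301 -0.0205]
finger_gap 0.0004
grip_force 0.0
0
```

View pics/b1.png

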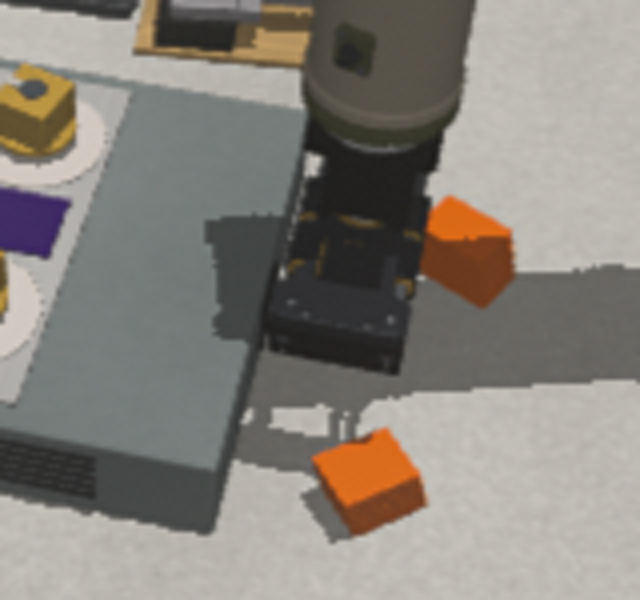

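The gripper stands in front of the box, clear of the orange lumps. Advancing to the button.

Emit:
step_arm(slide=[[0.004,-0.0003,0],[0.009,-0.0006,0],[0.014,-0.001,0],[0.018,-0.0012,0],[0.021,-0.0014,0],[0.023,-0.0016,0],[0.023,-0.0016,0]], roll=[0,0,0,0,0,0,0])

```text
clock: 49.02
ee_pos: [0.4611, -0.0144, -0.0109]
ee_rot: [180.0, 0.0, 176.1]
ft_force: [-0.2, 0.0, -1.1]
finger_gap: 0.0005
grip_force: 0.0
```

Emit:
step_arm(slide=[[0.001,0,0],[0.002,0,0],[0.003,0,0],[0.003,0,0]], roll=[0,0,0,0])

```text
clock: 49.35
ee_pos: [0.4634, -0.0145, -0.011]
ee_rot: [-180.0, -0.0, 176.1]
ft_force: [-1.9, -0.1, 0.9]
finger_gap: 0.0004
grip_force: 1.1
```

Emit:
step_arm(slide=[[0.001,0,0],[0.002,0,0],[0.002,0,0]], roll=[0,0,0])

```text
clock: 49.6
ee_pos: [0.4654, -0.0146, -0.011]
ee_rot: [-180.0, -0.1, 176.1]
ft_force: [-3.6, -0.4, 1.3]
finger_gap: 0.0003
grip_force: 1.8
```

Emit:
step_arm(slide=[[0.001,0,0],[0.002,0,0],[0.002,0,0]], roll=[0,0,0])

```text
clock: 49.85
ee_pos: [0.4674, -0.0147, -0.011]
ee_rot: [-180.0, -0.0, 176.1]
ft_force: [-5.5, -1.7, 2.2]
finger_gap: 0.0005
grip_force: 2.4
```

Emit:
step_arm(slide=[[0.001,0,0],[0.002,0,0],[0.002,0,0]], roll=[0,0,0])

```text
clock: 50.1
ee_pos: [0.4679, -0.0148, -0.0112]
ee_rot: [-180.0, -0.2, 176.1]
ft_force: [-11.6, -1.3, 7.4]
finger_gap: 0.0003
grip_force: 5.7
```

The button is at its stop: the force jumped and the travel ended. Letting go and retreating.

Emit:
step_arm(slide=[[0.001,0,0],[0.001,0,0],[0,0,0],[-0.01,0.0005,0],[-0.025,0.0015,0],[-0.035,0.002,0],[-0.035,0.002,0.03],[-0.035,0.002,0.07],[-0.035,0.002,0.11],[-0.035,0.002,0.15],[-0.035,0.002,0.19],[-0.035,0.002,0.2]], roll=[0,0,0,0,0,0,0,0,0,0,0,0])

```text
clock: 51.1
ee_pos: [0.4377, -0.0121, 0.1954]
ee_rot: [-179.9, 0.6, 176.1]
ft_force: [1.5, 1.1, -0.2]
finger_gap: 0.0005
grip_force: 0.0
```

```bash
python3 nut.py 30; python3 sp.py .044 31 .36 .62 -.42 -.25 | tail -8; cp pics/scene_31.png pics/fin.png
```

```text
51.1 [ 0.43769343 -0.0121263   0.19536396] [-179.90674628    0.55373437  176.12996628] [ 41.01133501  -4.66298869 -42.51257865 107.57513198  -3.10639662
  75.3426393   85.48045829] [ 0.08473367 -0.20367844 -0.04767584]
scene a 284 [663.6  47.7] [39.8 43.4] a 69.2 stripe -22.308892199863966 18
scene b 354 [ 654. -102.] [39.8 40.9] a 70.5 stripe -12.434407696003476 21
side a 248 [663.3  48.2] [41.3 41.4] a 71.2 stripe -12.745231599348013 16
side b 192 [ 653.2 -100.7] [43.  40.3] a 70.7 stripe -16.146353656038084 13
scene grey 999 z 0.043447164645275205 red 112 [ 0.41135704 -0.33695993  0.04387943]
  ang 4.97 umin/max 363.4543395144487 569.5134894970279 len 206.05914998257919 head w 67.49993037221026 handle w 21.0706018656621
    origin by head [ 574.63401932 -322.64476132] grip [ 470.0289941  -331.74359086]
    origin by tail [ 578.56004518 -322.30326492] grip [ 473.95501996 -331.40209445]
side grey 296 z 0.04471516863299779 red 0 
  ang 4.67 umin/max 458.129754133017 569.9422301630739 len 111.81247603005687 head w 72.27293678312401 handle w 21.86802342250232
    origin by head [ 573.05709061 -322.22578438] grip [ 468.40515993 -330.7682316 ]
    origin by tail [ 670.91912825 -314.23757732] grip [ 566.26719757 -322.78002454]
```

View pics/fin.png

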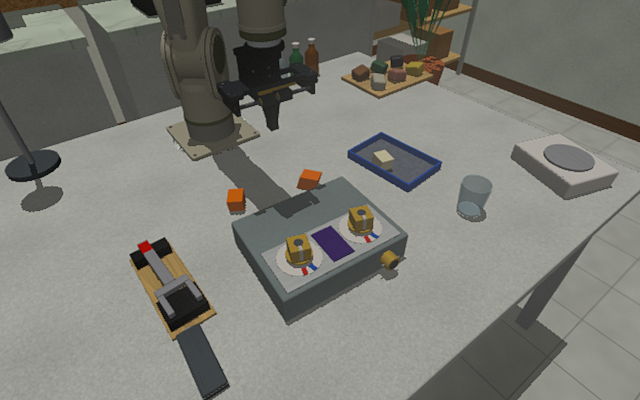

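The final picture shows everything in place: calcite in the tray (383,157), stripes on red, spanner on its rest, and cup and case untouched.

```bash
python3 -c "
from workcell import manip
print(manip.job_done())"
```

```text
the job is handed in; nothing more can be done
None
```

The job is done and handed in at about 51 s: the calcite (the only specimen there) is in the tray, both nuts were run finger-tight by hand and then tightened to red, the spanner is back on its rest, and the button was pushed fully in and released.

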